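Park a filled bread tube on the push-back cooling lane with the dough scraper

TASK

The blue-capped bread tube is fresh from the oven, so only the scraper may touch it. Take the dough scraper by its handle out of its slot stand and with its blade roll the tube gently up its lane, over the spring catch, until you feel it come firmly up against the stop plate; never shove it along or press it hard. Then hang the scraper back in its stand, leaving the tube held behind the catch and the other things where they are.

Things in the scene. Friction and masses are not known exactly. Their poses are not given: they have to be found in the camera images.
- mould_center (a point): Centre of the blue-capped steel bread tube: a closed cylinder 60 mm in diameter, 140 mm long, 0.28 to 0.46 kg, lying across its lane. It starts in the loading place at the low front end, against the 10 mm upturned rail ends. Pushing it up the lane takes under 4 N, catch included; only at the stop does it rise steeply. Home is felt with 5 to 10 N; over 15 N (3 mm of pressing on) is too hard
- lane: Cooling lane of the blue-capped tube: open frame fixed to the table, 290 x 160 mm. Origin on the table; x points level up the lane away from the loading place, y across. Two 8 mm rails (y = -45, +45 mm) rise towards +x by 4 degrees, their top line 45 mm above the table at x = 0. Side plates, 148 mm apart inside, reach 22 mm above the rails from x = -165 to 125 mm
- lane_rail (a point): Point midway between the rails at the height of their top line, x = 37 mm in the lane's frame (axes as lane). About here, between the rails, sits a carriage with a hinged brass catch plate (ramp 45 mm long, 40 mm wide, rear tip 10 mm above the rails, sprung up with about 1.5 N) and, 56 mm beyond the tip, a dark upright stop plate (100 mm wide, 44 mm above the rails)
- lane_load (a point): Where the centre of the tube is in the loading place of the lane (fixed to the lane, axes as lane)
- lane_far (a point): Fixed point of the lane (axes as lane): where the tube's centre is against the stop if the carriage is clamped at the far end of its 70 mm slot. It is clamped anywhere up to 70 mm nearer, where is not reported: feel for the stop. Let go short of the catch the tube rolls back down; let go at the stop it settles back 2 to 6 mm on to the catch and stays
- scraper_grip (a point): Centre of the wooden handle of the dough scraper: handle 24 mm thick (its x axis), 118 mm long (its y axis), 26 mm tall (z, up when the blade hangs down). Below it hangs a flat steel blade 3 mm thick (x), 120 mm wide (y), whose lower edge is 81 mm below this point; the blade begins 13 mm below this point. 0.2 kg. It starts hanging in the slot stand with the handle resting on the rims of the slot
- scraper_edge (a point): Middle of the lower edge of the scraper's blade, 81 mm below the centre of the handle, same axes
- holder: Slot stand of the scraper, fixed: base plate 64 x 150 x 6 mm and above it an upright steel pocket, 16 mm thick (x) and 134 mm long (y), its rim 76 mm above the table; the slot is 10 mm wide (x), 128 mm long (y) and 70 mm deep. Origin under the centre, z up. It can stand to the left or to the right of the lanes
- holder_seat (a point): Where the centre of the scraper's handle is when the scraper hangs home in the stand: 89 mm above the table, axes as holder
- mould_b: The red-capped bread tube parked behind the catch of the other lane (60 mm diameter, 140 mm long; origin at its centre): leave alone
- crock: Open steel cup, 90 mm across, 85 mm tall, origin under its base: leave alone
- glaze: Amber glass jar with white cap, 72 mm across, 110 mm tall, origin under its base: leave alone
- shaker: Aluminium can, 52 mm across, 90 mm tall, origin under its base: leave alone
- ramekin: White ceramic ramekin on the white board, 84 mm across, 45 mm tall: leave alone
- tart_ring: Thin steel ring, 90 mm across, 25 mm tall: leave alone
Not all that is in view belongs to the job. What is shaped like the part that bears mould_center but green or yellow is not meant.

How it is judged:
By the outcome, as a careful person would: the job done as asked, in the order asked, and still so for the second after the job is handed in, with the robot touching nothing.
It also fails if it takes over 70 s, if anything falls off the work surface, if the arm or the gripper's body presses on something with over 40 N, if the wrist force passes 120 N, or if a joint passes its speed limit or range.

ROBOT

A 7-joint arm with a two-finger parallel gripper is mounted at the origin on the work surface. World frame = base frame: x ahead of the robot, y to its left, z up, the work surface at z = 0. Lengths are in mm, angles in rad, forces in N, time in s.
With the tool pointing down it reaches from about 400 to 875 mm from the base axis. Payload 4.4 kg.
Tool frame: the origin (TCP) lies at the very end of the fingers, on their centre line; the grasp point (between the pads) lies 19 mm behind it; z points along the fingers, y is the direction in which the jaws open and shut (so a half turn about z gives the same grasp; the last joint's range is limited). The gripper opens to 85 mm and grips with 20 to 120 N. Pads are 22 mm wide; open, the fingers measure 114 mm over their backs; the gripper's body (76 mm by 85 mm) begins 54 mm behind the grasp point. The pads swing forward as they close: fully open they stand 13 mm farther back than shut.
Start: joints at [1.208, 0.628, 0.038, 1.517, -0.027, 0.996, -0.02], TCP at [190.129, -621.586, 197.013] pointing down, gripper open.
Joint ranges: [-3.06, 3.06], [-0.37, 2.12], [-1.25, 1.32], [0.18, 2.47], [-1.1, 4.24], [0.23, 1.98], [-2.94, 2.94]. Speed limits (rad/s): [2.57, 2.57, 3.14, 3.14, 3.14, 3.14, 3.14].

INTERFACE

Orientations are given as [roll, pitch, yaw] about the fixed x, y, z axes, in that order (R = Rz(yaw) Ry(pitch) Rx(roll)).
In Python, from cell import read_state, get_image, calibration, finish_job gives the robot as it stands. The module is installed in compiled form; this text tells all that it offers.
- The arm moves only by the tool apply_moves, never from a script. Its argument "increments" is a list of rows, each an object of numbers: "tx", "ty", "tz": the shift along the world's x, y, z in m; "rx", "ry", "rz": the turn, a rotation vector about the world's x, y, z in units of 5 degrees (1.0 is 5 degrees); "claw": the finger opening in m, from 0 to 0.0854. In form: [{"tx": .., "ty": .., "tz": .., "rx": .., "ry": .., "rz": .., "claw": ..}, ...]. A call has 1 to 12 rows; each row is the pose to reach, as a shift and turn from the pose commanded when the call began; what a row does not reach only later rows make up. A row lasts 1/10 s, in which the tool goes at most 50 mm and 8.59 degrees, less where a joint would pass 70% of its speed; a pose out of reach is approached as far as the arm can. A call with a gripper value outside its range is refused whole. The fingers move at their own pace and stop on an object; the grip force is fixed at half the most. Time passes only in rows, so rows that repeat a pose let the fingers close. It gives the time, the measured TCP pose, the force and the opening at its end, in the units of the state.
- read_state(): the state, without advancing time (a new reading comes with each control period).
- get_image(name): name is "side" or "top"; returns the picture (384x512x3 uint8, red, green, blue); there is no depth.
- calibration(name): a dict with "camera_matrix" (3x3 intrinsics, pixels), "distortion" ([k1, k2, p1, p2, k3] as OpenCV has them; the pictures are not rectified), "origin" and "attitude" of the camera in the world. Camera axes: x right, y up, looking along -z (the intrinsics and any distortion apply to the point x, -y, -z); pixel columns grow to the right and rows downward; lengths in mm; the calibration is good to about 2 mm. A picture is of the moment at which its call begins. calibration takes no time and is no camera call.
- finish_job(): hands the job in, once; it reports no verdict.
The state is a dict: "clock": time; "qpos": joint angles; "qd": joint speeds; "tau": joint torques, N m; "eef_pos": TCP position; "tool_rot": TCP orientation; "force": force on the tool from outside, world axes, zero at the start; "torque": the same for the moment, N m; "width": finger opening in mm.
Only numpy, scipy, OpenCV 4.12 (cv2) and the standard library are available. Lean on these libraries where they do the work, as an engineer would, in place of code of your own. Each camera call takes 0.05 s, during which the arm holds its last target. There are 200 camera calls.

## Working session

There is one attempt and no reset: what is moved stays moved. The work goes in short steps, Python scripts to look and compute and a tool call to move; the robot and the scene stay as the last step left them, time stands still between calls to the robot, and variables do not carry over. Pictures are saved under pics/ and viewed, about 8 in all and at most 12, crops included, and the job is handed in when it is done.

Besides the shell and the picture viewer there is one more tool, called after ">>>" as name(argument=value, ...), one argument or row to a line, values as JSON. apply_moves: Moves the arm, as the interface text tells. Its arguments: {"type":"object","properties":{"increments":{"type":"array"}},"required":["increments"]}

```bash
mkdir -p pics; python3 - <<'E'
from cell import *
import cv2
for n in("top","side"):
    im=get_image(n); cv2.imwrite(f"pics/{n}0.png",im[...,::-1])
    print(n,calibration(n))
s=read_state();print(s)
E
```

```text
top {'camera_matrix': array([[450.43683174,   0.        , 250.96904726],
       [  0.        , 450.43683174, 184.49685736],
       [  0.        ,   0.        ,   1.        ]]), 'distortion': array([-0.00684529,  0.        ,  0.        ,  0.        ,  0.        ]), 'origin': array([2.94749546e+02, 1.88973389e-01, 1.47144151e+03]), 'attitude': array([ 0.12174958,  0.01987103, -1.58849892])}
side {'camera_matrix': array([[448.23482187,   0.        , 259.89476945],
       [  0.        , 448.23482187, 194.22754069],
       [  0.        ,   0.        ,   1.        ]]), 'distortion': array([-0.08084426,  0.        ,  0.        ,  0.        ,  0.        ]), 'origin': array([  164.75204317, -1196.98321534,  1050.08329263]), 'attitude': array([ 0.91085996,  0.01701448, -0.26365053])}
{'clock': 0.1, 'qpos': array([ 1.20817198,  0.62923243,  0.03846844,  1.51826403, -0.02702606,
        0.99630205, -0.01996615]), 'qd': array([-0.00078228, -0.00177545, -0.00061421, -0.00295057, -0.00049025,
        0.00038024, -0.00067289]), 'tau': array([ 3.19551480e-03, -5.64527893e+01,  1.23059191e+00, -1.93972939e+01,
        1.12981733e-02,  5.42422989e-03, -9.42530107e-06]), 'eef_pos': array([ 189.95872535, -620.9809528 ,  196.19653207]), 'tool_rot': array([-3.13990522e+00,  7.78516051e-06,  2.96824961e-01]), 'force': array([ 0.53210555, -0.07926798,  0.26645899]), 'torque': array([-0.02779584,  0.00274244,  0.00251257]), 'width': 85.5775444158436}
```

View pics/top0.png

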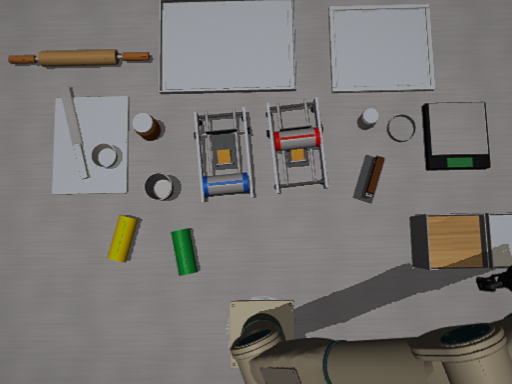

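View pics/side0.png

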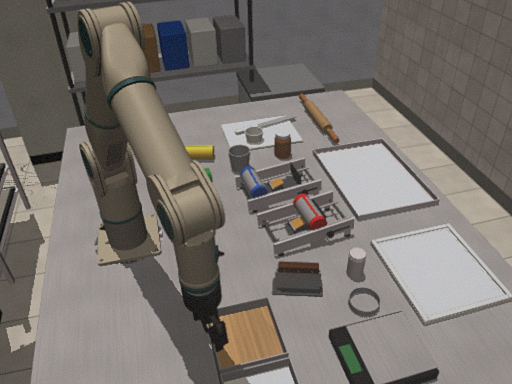

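The top view shows the blue-capped tube in its lane at (226,184). The look-alikes are the red tube (297,139), the yellow one (122,238) and the green one (184,251). The scraper handle is in its stand at (375,174), right of the lanes. I choose the blue-capped tube and that handle, and check both in a crop.

```bash
cat > h.py <<'E'
import numpy as np, cv2
from cell import *
from scipy.spatial.transform import Rotation as R
C={n:calibration(n) for n in("top","side")}
def ray(n,uv):
    c=C[n]; p=cv2.undistortPoints(np.float64(uv).reshape(-1,1,2),c["camera_matrix"],c["distortion"]).reshape(-1,2)
    d=np.c_[p[:,0],-p[:,1],-np.ones(len(p))]
    return np.array(c["origin"]),R.from_euler("xyz",c["attitude"]).apply(d)
def plane(n,uv,z):
    o,d=ray(n,uv); return o+d*((z-o[2])/d[:,2])[:,None]
def tri(a,b):
    (o1,d1),(o2,d2)=ray("top",a),ray("side",b)
    t=np.linalg.lstsq(np.c_[d1[0],-d2[0]],o2-o1,rcond=None)[0]
    p,q=o1+t[0]*d1[0],o2+t[1]*d2[0]; return (p+q)/2,np.linalg.norm(p-q)
def proj(n,P):
    c=C[n]; X=R.from_euler("xyz",c["attitude"]).inv().apply(np.atleast_2d(P)-c["origin"])
    X=X*[1,-1,-1]; return cv2.projectPoints(X,np.zeros(3),np.zeros(3),c["camera_matrix"],c["distortion"])[0].reshape(-1,2)
E
python3 - <<'E'
from h import *
T=cv2.imread("pics/top0.png");S=cv2.imread("pics/side0.png")
def crop(I,x,y,w,h,s): return cv2.resize(I[y:y+h,x:x+w],(int(w*s),int(h*s)),interpolation=cv2.INTER_CUBIC)
a=crop(T,185,95,80,110,3.6364*.75);b=crop(T,345,145,50,65,300/65)
c=crop(S,230,155,130,60,300/60*.5*1.2); d=crop(S,265,250,70,50,300/50*.6*1.5)
can=np.zeros((600,800,3),np.uint8)
for im,(x,y) in((a,(0,0)),(b,(250,0)),(c,(0,305)),(d,(480,120))):
    h,w=im.shape[:2];h=min(h,600-y);w=min(w,800-x);can[y:y+h,x:x+w]=im[:h,:w]
cv2.imwrite("pics/crop1.png",can)
def blobs(I,n,lo,hi):
    m=cv2.inRange(cv2.cvtColor(I,cv2.COLOR_BGR2HSV),lo,hi)
    for k in cv2.findContours(m,0,2)[0]:
        if cv2.contourArea(k)>15:
            r=cv2.minAreaRect(k);print(n,np.round(r[0],1),np.round(r[1],1),round(r[2],1),cv2.contourArea(k))
for n,I in(("top",T),("side",S)):
    print("blue");blobs(I,n,(105,120,60),(125,255,255))
    print("brown");blobs(I,n,(3,120,30),(14,255,190))
    print("brass");blobs(I,n,(14,120,100),(24,255,255))
E
```

```text
blue
top [204.9 185.2] [18.2  4.6] 84.3 59.0
top [228.5 182. ] [18. 39.] 90.0 120.0
brown
top [375.2 174.6] [ 7.3 37. ] 16.5 226.0
top [150.2 131.4] [15.7 21.2] 50.9 140.5
top [21.5 59.5] [ 7. 27.] 90.0 153.0
top [135.   56.3] [ 7.8 26.2] 87.3 162.5
brass
top [127.4 239.9] [ 4.  45.2] 16.6 120.0
top [454.7 240.1] [50.9 50.9] 85.9 2216.5
top [297.2 154.4] [10.7 12.7] 83.7 116.5
top [223.6 155.9] [13.4 12.5] 82.9 145.5
top [21. 58.] [ 4. 24.] 90.0 70.5
top [135.   55.5] [ 5. 24.] 90.0 108.0
top [76.5 55.9] [11.5 75.2] 89.0 765.5
blue
side [252.2 181.8] [32.7 14.5] 57.5 141.5
side [173.7  44.8] [48.3 25.9] 80.3 1087.5
brown
side [298.  265.2] [38.2  5.1] 2.2 75.0
side [282.  140.5] [ 5. 14.] 90.0 30.0
side [332.2 134.7] [12.8  4.7] 50.2 46.0
side [302.8  97.5] [8.9 4.2] 56.3 26.0
brass
side [238.3 359.3] [6.  9.8] 36.9 17.0
side [236.6 344.3] [21.2 27.5] 60.3 159.0
side [232.6 322.4] [20.7 20.8] 65.0 79.5
side [297.7 222.2] [ 8.9 10.8] 56.3 79.0
side [276.6 182.2] [ 6.9 10.5] 59.0 58.0
side [199. 153.] [ 6. 26.] 90.0 127.0
```

View pics/crop1.png

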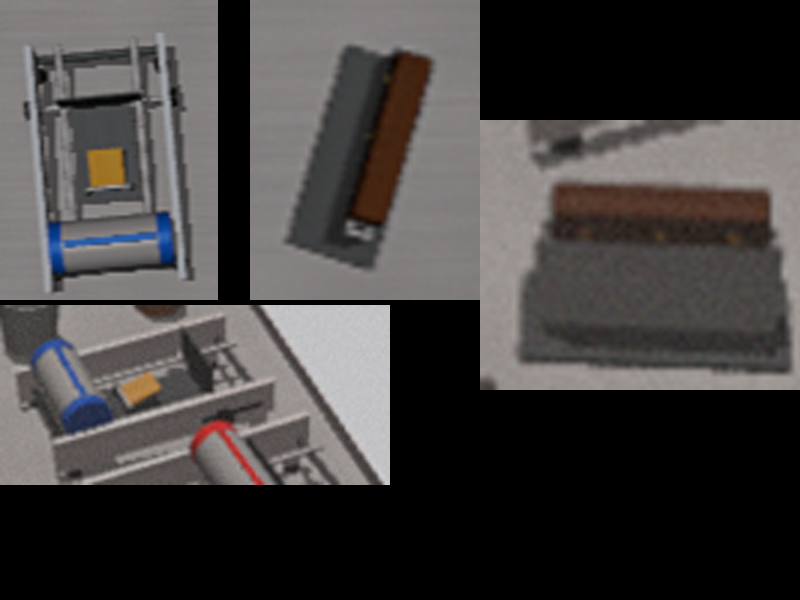

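The crops confirm the choice: a blue-capped tube (blue line, blue ends) at the low end of its lane, with the brass catch at (223,156) and the dark stop at (221,132). The brown scraper handle sits home in the stand at (375,174). The base plate shows on the left only because of parallax.

```bash
python3 - <<'E'
from h import *
T=cv2.imread("pics/top0.png");S=cv2.imread("pics/side0.png")
m=cv2.inRange(cv2.cvtColor(T,cv2.COLOR_BGR2HSV),(3,120,30),(14,255,190))
ys,xs=np.nonzero(m[150:200,355:395]);xs=xs+355;ys=ys+150
r=cv2.minAreaRect(np.float32(np.c_[xs,ys]));b=cv2.boxPoints(r)
P=plane("top",b,102);print("handle top corners",P.round(1).tolist(),P.mean(0).round(1),[np.linalg.norm(P[i]-P[i-1]).round(1) for i in range(4)])
c=P.mean(0);v=max([P[1]-P[0],P[2]-P[1]],key=np.linalg.norm);print("yaw of long axis deg",np.degrees(np.arctan2(v[1],v[0])))
cc=plane("top",np.c_[xs,ys],102);q=cc-cc.mean(0);w=np.linalg.svd(q[:,:2])[2][0] if 0 else np.linalg.eigh(np.cov(q[:,:2].T))[1][:,1];print("pca",cc.mean(0),np.degrees(np.arctan2(w[1],w[0])))
# base-plate corners from crop (300/65 scale, off 345,145)
k=65/300
g=lambda x,y:(345+(x-250)*k,145+y*k)
B=plane("top",[g(287,243),g(375,268),g(347,45)],6);print("base corners",B.round(1).tolist(),"center",(B[1]+B[2])/2,np.linalg.norm(B[1]-B[0]),np.linalg.norm(B[2]-B[0]))
# side brown in crop2: scale 9, off 265,250 at (480,120)
s=lambda x,y:(265+(x-480)/9,250+(y-120)/9)
print("side handle top ends z=102:",plane("side",[s(553,184),s(770,190)],102).round(1).tolist(),"top-near edge",plane("side",[s(553,217),s(770,219)],102).round(1).tolist())
f=1/2.72727
t=lambda x,y:(185+x*f,95+y*f)
LF,LR,RF,RR=[plane("top",[t(*p)],z)[0] for p,z in(((48,290),55.5),((29,47),75.7),((187,278),55.5),((162,35),75.7))]
print("plates",LF,LR,RF,RR)
for a,b2 in((LF,LR),(RF,RR)): d=b2-a;print(np.linalg.norm(d[:2]),np.degrees(np.arctan2(d[1],d[0])))
print("mean F",(LF+RF)/2,"mean R",(LR+RR)/2,"width",np.linalg.norm(LF-RF))
# tube: end outlines in crop: silhouette corners at height of axis ~66 
Q=plane("top",[t(50,249),t(172,237)],66);print("tube end mids",Q,Q.mean(0),np.linalg.norm(Q[0]-Q[1]))
print("catch",plane("top",[(223.6,155.9)],50))
print("stop top edge",plane("top",[t(57,103),t(142,96)],92))
# side stop? 
E
```

```text
handle top corners [[435.1, -326.6, 102.0], [543.8, -364.0, 102.0], [536.9, -385.1, 102.0], [428.3, -347.5, 102.0]] [ 486.  -355.8  102. ] [np.float64(22.0), np.float64(115.0), np.float64(22.2), np.float64(115.0)]
yaw of long axis deg -19.006890257881235
pca [ 485.71873712 -355.79295044  102.        ] 160.65063786929102
base corners [[424.8, -305.1, 6.0], [405.9, -365.9, 6.0], [565.5, -354.1, 6.0]] center [ 485.73278879 -360.00550562    6.        ] 63.71911330754764 149.02130952933018
side handle top ends z=102: [[426.5, -313.6, 102.0], [493.3, -335.7, 102.0]] top-near edge [[422.4, -327.7, 102.0], [489.2, -347.9, 102.0]]
plates [417.98489355 179.06019863  55.5       ] [702.06217203 197.51462238  75.7       ] [428.79361869  17.75750566  55.5       ] [712.81559469  41.49509532  75.7       ]
284.67607188735667 3.7168651709727185
285.012203270891 4.777483153912574
mean F [423.38925612  98.40885215  55.5       ] mean R [707.43888336 119.50485885  75.7       ] width 161.66442805299025
tube end mids [[464.51376264 175.19750755  66.        ]
 [475.62818839  34.05816789  66.        ]] [470.07097551 104.62783772  66.        ] 141.57628211622136
catch [[563.37829471 111.54115209  50.        ]]
stop top edge [[630.31913915 163.08749421  92.        ]
 [636.33056122  65.15116771  92.        ]]
```

```bash
python3 - <<'E'
from h import *
s=lambda x,y:(265+(x-480)/5.4,250+(y-120)/5.4)
print("side top far edge",plane("side",[s(553,184),s(770,190)],102).round(1).tolist(),"near edge",plane("side",[s(555,217),s(770,219)],102).round(1).tolist())
print("base near edge z=6",plane("side",[s(520,360),s(790,371)],6).round(1).tolist())
k=65/300
a=np.radians(-19.1);ux=np.array([np.cos(a),np.sin(a),0]);n=np.array([-ux[1],ux[0],0])
H=np.array([486.2,-356,102])
hc=[H+i*59*ux+j*12*n for i in(-1,1) for j in(-1,1)]
bc=[H*[1,1,0]+[0,0,6]+i*75*ux+j*32*n for i in(-1,1) for j in(-1,1)]
T=cv2.imread("pics/top0.png");S=cv2.imread("pics/side0.png")
O=[]
for nm,I,(x,y,w,h) in(("top",T,(345,145,50,65)),("side",S,(265,250,70,50))):
    c=cv2.resize(I[y:y+h,x:x+w],None,fx=8,fy=8,interpolation=cv2.INTER_CUBIC)
    for P in (hc,bc):
        for p in (proj(nm,np.array(P))-[x,y]+.5)*8: cv2.circle(c,tuple(int(round(q)) for q in p),3,(0,255,0),1)
    O.append(cv2.resize(c,(390,int(390*h/w))))
hm=max(o.shape[0] for o in O)
cv2.imwrite("pics/chk.png",np.hstack([np.pad(o,((0,hm-o.shape[0]),(0,0),(0,0))) for o in O]))
E
```

```text
side top far edge [[436.2, -336.1, 102.0], [546.1, -372.6, 102.0]] near edge [[430.3, -359.2, 102.0], [538.6, -392.2, 102.0]]
base near edge z=6 [[407.8, -370.4, 6.0], [546.9, -418.6, 6.0]]
```

View pics/chk.png

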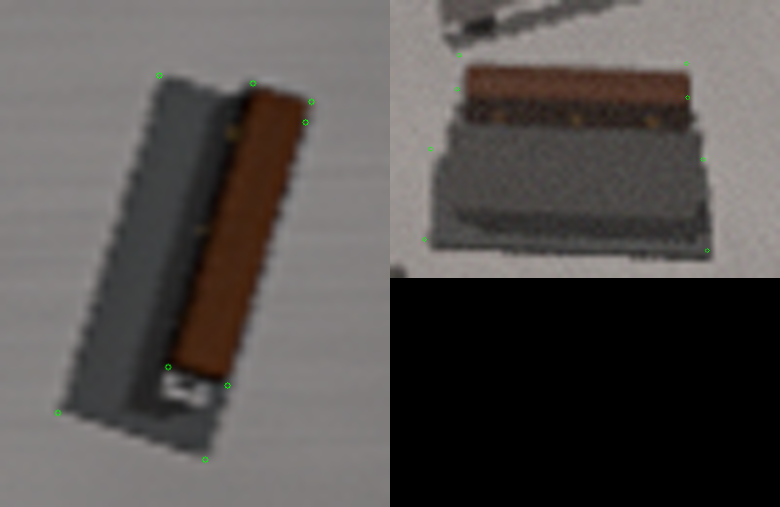

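Top-view fit is good (handle corners and base corners on the outline). The side view puts things about 6 mm further toward -y. I'll hover over the handle and compare the gripper with it in the pictures.

>>> apply_moves(
  increments=[
    {"tx":0.148,"ty":0.1325,"tz":0,"rz":-3.6,"claw":0.0854},
    {"tx":0.148,"ty":0.1325,"tz":0,"rz":-3.6,"claw":0.0854},
    {"tx":0.148,"ty":0.1325,"tz":0,"rz":-3.6,"claw":0.0854},
    {"tx":0.148,"ty":0.1325,"tz":0,"rz":-3.6,"claw":0.0854},
    {"tx":0.148,"ty":0.1325,"tz":0,"rz":-3.6,"claw":0.0854},
    {"tx":0.296,"ty":0.265,"tz":0,"rz":-7.22,"claw":0.0854},
    {"tx":0.296,"ty":0.265,"tz":0,"rz":-7.22,"claw":0.0854},
    {"tx":0.296,"ty":0.265,"tz":0,"rz":-7.22,"claw":0.0854},
    {"tx":0.296,"ty":0.265,"tz":0,"rz":-7.22,"claw":0.0854},
    {"tx":0.296,"ty":0.265,"tz":-0.037,"rz":-7.22,"claw":0.0854},
    {"tx":0.296,"ty":0.265,"tz":-0.037,"rz":-7.22,"claw":0.0854},
    {"tx":0.296,"ty":0.265,"tz":-0.037,"rz":-7.22,"claw":0.0854},
  ],
)

```text
$.increments[0]: bad value
```

```bash
python3 - <<'E'
from h import *
im=[]
for n in("top","side"): im.append(get_image(n)[...,::-1].copy())
s=read_state();p=s["eef_pos"];print(p,s["tool_rot"],s["width"],s["qpos"])
O=[]
for n,I in zip(("top","side"),im):
    cv2.imwrite(f"pics/{n}1.png",I)
    rr=R.from_euler("xyz",s["tool_rot"]).as_matrix()
    P=[p,p+rr[:,1]*43,p-rr[:,1]*43]
    c=proj(n,np.array(P)); x,y=(c[0]-[35,35]).astype(int); x=min(max(x,0),442);y=min(max(y,0),314)
    C_=cv2.resize(I[y:y+70,x:x+70],None,fx=5.6,fy=5.6,interpolation=cv2.INTER_CUBIC)
    for q in c: cv2.circle(C_,tuple(int(v) for v in (q-[x,y]+.5)*5.6),3,(0,255,0),1)
    O.append(C_)
cv2.imwrite("pics/hov.png",np.hstack(O))
E
```

```text
[ 190.00381955 -621.19511978  196.43538466] [-3.14045087e+00 -3.25612872e-05  2.96687720e-01] 85.14116456618346 [ 1.20820663  0.62901221  0.03850339  1.5179654  -0.02706847  0.99627516
 -0.02002415]
```

View pics/hov.png

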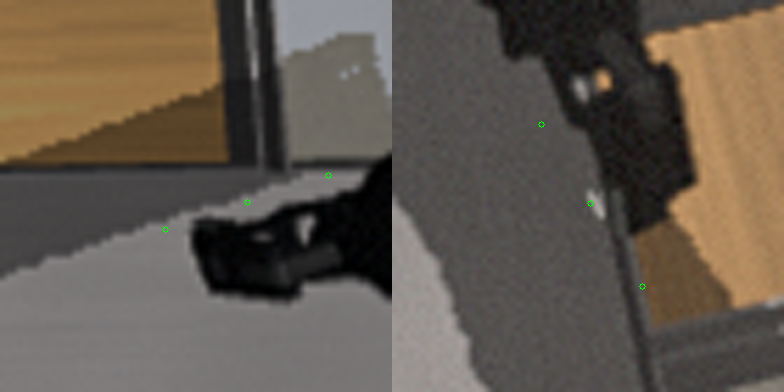

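Refused on format (nothing moved). Resending with all keys and the claw just inside its range.

>>> apply_moves(
  increments=[
    {"tx":0.05,"ty":0.045,"tz":0.0,"rx":0.0,"ry":0.0,"rz":-1.2,"claw":0.085},
    {"tx":0.1,"ty":0.09,"tz":0.0,"rx":0.0,"ry":0.0,"rz":-2.4,"claw":0.085},
    {"tx":0.15,"ty":0.135,"tz":0.0,"rx":0.0,"ry":0.0,"rz":-3.6,"claw":0.085},
    {"tx":0.2,"ty":0.18,"tz":0.0,"rx":0.0,"ry":0.0,"rz":-4.8,"claw":0.085},
    {"tx":0.25,"ty":0.225,"tz":0.0,"rx":0.0,"ry":0.0,"rz":-6.0,"claw":0.085},
    {"tx":0.296,"ty":0.265,"tz":0.0,"rx":0.0,"ry":0.0,"rz":-7.22,"claw":0.085},
    {"tx":0.296,"ty":0.265,"tz":0.0,"rx":0.0,"ry":0.0,"rz":-7.22,"claw":0.085},
    {"tx":0.296,"ty":0.265,"tz":0.0,"rx":0.0,"ry":0.0,"rz":-7.22,"claw":0.085},
    {"tx":0.296,"ty":0.265,"tz":0.0,"rx":0.0,"ry":0.0,"rz":-7.22,"claw":0.085},
    {"tx":0.296,"ty":0.265,"tz":-0.037,"rx":0.0,"ry":0.0,"rz":-7.22,"claw":0.085},
    {"tx":0.296,"ty":0.265,"tz":-0.037,"rx":0.0,"ry":0.0,"rz":-7.22,"claw":0.085},
    {"tx":0.296,"ty":0.265,"tz":-0.037,"rx":0.0,"ry":0.0,"rz":-7.22,"claw":0.085},
  ],
)

```text
clock: 1.4
eef_pos: [485.3, -356.6, 159.8]
tool_rot: [-3.141, 0.002, -0.334]
force: [-0.1, -0.3, 0.4]
width: 85.1
```

```bash
python3 - <<'E'
from h import *
im=[get_image(n)[...,::-1].copy() for n in("top","side")]
s=read_state();p=s["eef_pos"];print(p,s["tool_rot"])
rr=R.from_euler("xyz",s["tool_rot"]).as_matrix();O=[]
for n,I in zip(("top","side"),im):
    cv2.imwrite(f"pics/{n}1.png",I)
    c=proj(n,np.array([p,p+rr[:,1]*43,p-rr[:,1]*43])); x,y=(c[0]-[40,50]).astype(int)
    D=cv2.resize(I[y:y+100,x:x+80],None,fx=5,fy=5,interpolation=cv2.INTER_CUBIC)
    for q in c: cv2.circle(D,tuple(int(v) for v in (q-[x,y]+.5)*5),3,(0,255,0),1)
    O.append(np.clip(D.astype(float)*1.7,0,255).astype(np.uint8))
cv2.imwrite("pics/hov2.png",np.hstack(O))
E
```

```text
[ 486.33123429 -357.63350461  161.20679811] [ 3.14097417e+00 -1.59927240e-03 -3.34331341e-01]
```

View pics/hov2.png

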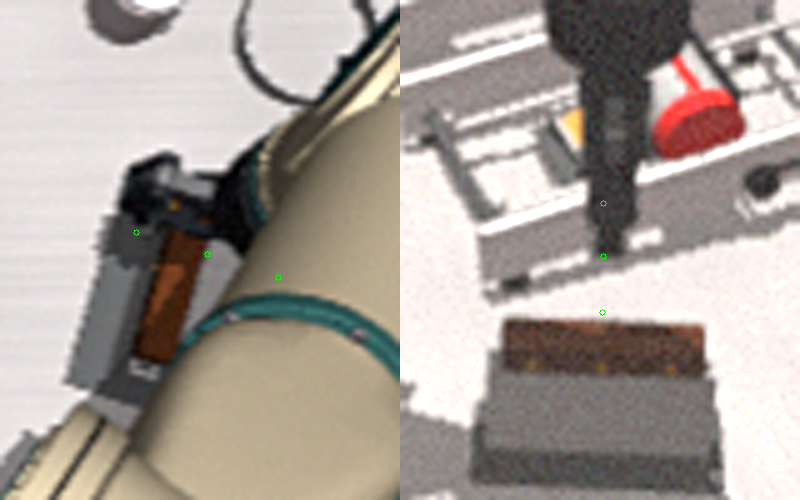

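The prediction and the seen gripper don't obviously agree, so I draw the tool axis and the jaw line onto both poses to find out why.

```bash
python3 - <<'E'
from h import *
rows=[]
for k,(p,yaw) in enumerate([((190.1,-621.3,196.7),.2968),((486.1,-356.6,160),-.3333)]):
    O=[]
    for n in("top","side"):
        I=cv2.imread(f"pics/{n}{k}.png"); 
        rr=R.from_euler("xyz",[np.pi,0,yaw]).as_matrix();p=np.array(p)
        ax=proj(n,np.array([p-rr[:,2]*t for t in(0,19,73,150)]));print(n,k,ax.round(0).tolist())
        cr=proj(n,np.array([p+np.array([0,0,13])+rr[:,1]*j for j in(-57,-43,43,57)]+[p+np.array([0,0,73])+rr[:,1]*j for j in(-40,40)]))
        x=int(np.clip(ax[1,0]-40,0,432));y=int(np.clip(ax[1,1]-30,0,324))
        D=np.clip(cv2.resize(I[y:y+60,x:x+80],None,fx=5,fy=5,interpolation=cv2.INTER_CUBIC).astype(float)*2,0,255).astype(np.uint8)
        f=lambda q:tuple(int(v) for v in (q-[x,y]+.5)*5)
        cv2.polylines(D,[np.int32([f(q) for q in ax])],False,(0,255,0),1)
        for a,b in((0,1),(2,3),(4,5)): cv2.line(D,f(cr[a]),f(cr[b]),(0,0,255),2)
        O.append(D)
    rows.append(np.hstack(O))
cv2.imwrite("pics/ax.png",np.vstack(rows))
E
```

```text
top 0 [[486.0, 274.0], [489.0, 274.0], [500.0, 276.0], [516.0, 278.0]]
side 0 [[209.0, 346.0], [208.0, 341.0], [206.0, 326.0], [202.0, 302.0]]
top 1 [[380.0, 172.0], [382.0, 171.0], [387.0, 168.0], [396.0, 163.0]]
side 1 [[298.0, 249.0], [298.0, 244.0], [299.0, 230.0], [300.0, 208.0]]
```

View pics/ax.png

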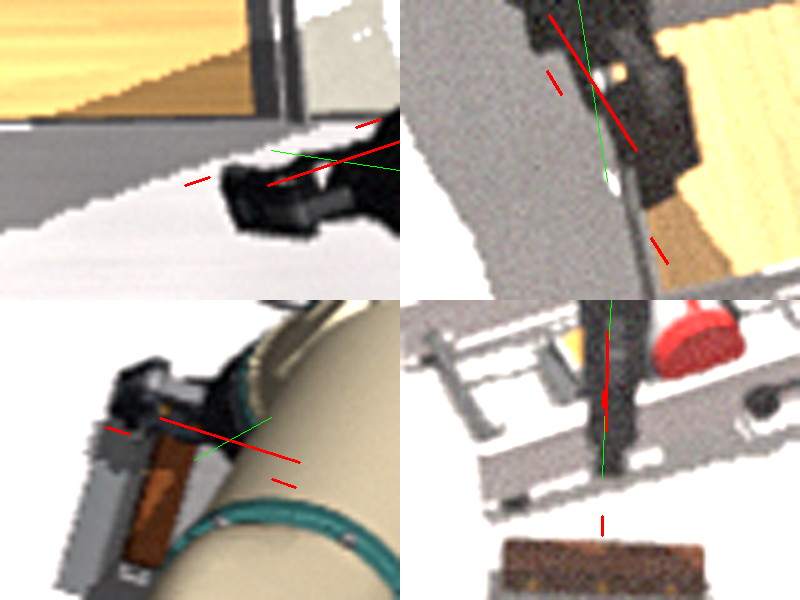

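```bash
python3 - <<'E'
from h import *
print("base proj",proj("top",[[0,0,0],[0,0,100]]).round(0).tolist(),proj("side",[[0,0,0]]).round(0).tolist())
pairs={"catch(b)":((223.6,155.9),(276.6,182.2)),"catch(r)":((297.2,154.4),(297.7,222.2)),
"handle(102)":((375.2,174.6),(265+(662-480)/5.4,250+(203-120)/5.4)),
"knife/jar cap":((142,120),(283,136)),"shaker top":((371,114),(357,253)),"ring":((401,128),(364,300)),
"yellow":((122,238),(199,153))}
for k,(a,b) in pairs.items(): p,e=tri(a,b);print(k,p.round(1),round(e,1))
E
```

```text
base proj [[262.0, 333.0], [262.0, 340.0]] [[128.0, 239.0]]
catch(b) [565.1 111.8  45.1] 1.5
catch(r) [ 566.6 -125.3   43.5] 4.4
handle(102) [ 488.6 -358.3   93.9] 3.7
knife/jar cap [674.4 367.2  85.6] 6.8
shaker top [ 677.8 -355.4   89.1] 3.7
ring [ 652.6 -471.4   14.9] 3.6
yellow [313.2 444.2  18.4] 11.2
```

```bash
python3 - <<'E'
from h import *
for z in(160,173,200,230): print(z,"near",plane("side",[(299.4,248.5)],z).round(0).tolist(),"left: low-left, centre, top",plane("top",[(364,165),(369,158),(376,152)],z).round(0).tolist())
T=cv2.imread("pics/top1.png");S=cv2.imread("pics/side1.png")
def up(I,x,y,w,h,f): return np.clip(cv2.resize(I[y:y+h,x:x+w],None,fx=f,fy=f,interpolation=cv2.INTER_CUBIC)*2.6,0,255).astype(np.uint8)
cv2.imwrite("pics/fing.png",np.hstack([up(T,350,140,50,60,8),up(S,270,190,50,60,8)]))
E
```

```text
160 near [[491.0, -356.0, 160.0]] left: low-left, centre, top [[507.0, -309.0, 160.0], [527.0, -325.0, 160.0], [545.0, -347.0, 160.0]]
173 near [[486.0, -368.0, 173.0]] left: low-left, centre, top [[505.0, -306.0, 173.0], [525.0, -322.0, 173.0], [542.0, -343.0, 173.0]]
200 near [[476.0, -394.0, 200.0]] left: low-left, centre, top [[500.0, -300.0, 200.0], [520.0, -315.0, 200.0], [537.0, -336.0, 200.0]]
230 near [[465.0, -422.0, 230.0]] left: low-left, centre, top [[495.0, -293.0, 230.0], [515.0, -308.0, 230.0], [531.0, -328.0, 230.0]]
```

View pics/fing.png

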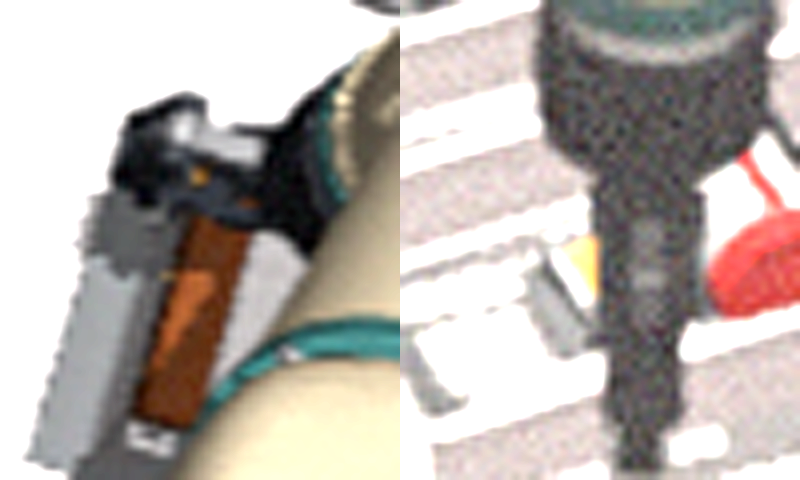

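The side view shows the fingers ending at row 250, where I predicted about 259. I'll settle the doubt by shutting the fingers here and measuring the tip against the reported TCP.

>>> apply_moves(
  increments=[
    {"tx":0.0,"ty":0.0,"tz":0.0,"rx":0.0,"ry":0.0,"rz":0.0,"claw":0.0},
    {"tx":0.0,"ty":0.0,"tz":0.0,"rx":0.0,"ry":0.0,"rz":0.0,"claw":0.0},
    {"tx":0.0,"ty":0.0,"tz":0.0,"rx":0.0,"ry":0.0,"rz":0.0,"claw":0.0},
    {"tx":0.0,"ty":0.0,"tz":0.0,"rx":0.0,"ry":0.0,"rz":0.0,"claw":0.0},
    {"tx":0.0,"ty":0.0,"tz":0.0,"rx":0.0,"ry":0.0,"rz":0.0,"claw":0.0},
    {"tx":0.0,"ty":0.0,"tz":0.0,"rx":0.0,"ry":0.0,"rz":0.0,"claw":0.0},
    {"tx":0.0,"ty":0.0,"tz":0.0,"rx":0.0,"ry":0.0,"rz":0.0,"claw":0.0},
    {"tx":0.0,"ty":0.0,"tz":0.0,"rx":0.0,"ry":0.0,"rz":0.0,"claw":0.0},
  ],
)

```text
clock: 2.3
eef_pos: [486.1, -356.6, 160.0]
tool_rot: [-3.142, 0.0, -0.333]
force: [-0.4, -0.1, -0.1]
width: 0.2
```

```bash
python3 - <<'E'
from h import *
s=read_state();print(s["eef_pos"],s["width"])
O=[]
for n in("top","side"):
    I=get_image(n)[...,::-1].copy();cv2.imwrite(f"pics/{n}2.png",I);B=cv2.imread(f"pics/{n}1.png")
    g=I.max(2).astype(int);b=B.max(2).astype(int)
    c=proj(n,s["eef_pos"])[0].round(1);x,y=(c-[35,35]).astype(int);print(n,"tcp",c)
    if n=="side":
        for k in(0,1):
            G=(b,g)[k]
            print([(cc,int(np.max(np.nonzero(G[200:262,cc]<75)[0],initial=-1))+200) for cc in range(290,310,2)])
    D=I[y:y+70,x:x+70];D=cv2.resize(D,None,fx=5.6,fy=5.6,interpolation=cv2.INTER_CUBIC)
    cv2.circle(D,tuple(int(v) for v in(c-[x,y]+.5)*5.6),3,(0,255,0),1)
    O.append(np.clip(D*2.,0,255).astype(np.uint8))
cv2.imwrite("pics/shut.png",np.hstack(O))
E
```

```text
[ 486.11150972 -356.56860357  159.97378618] 0.24083251480872664
top tcp [380.5 171.6]
side tcp [297.9 249. ]
[(290, 234), (292, 230), (294, 233), (296, 248), (298, 249), (300, 249), (302, 249), (304, 243), (306, 229), (308, 229)]
[(290, 234), (292, 231), (294, 233), (296, 241), (298, 241), (300, 241), (302, 241), (304, 235), (306, 229), (308, 229)]
```

View pics/shut.png

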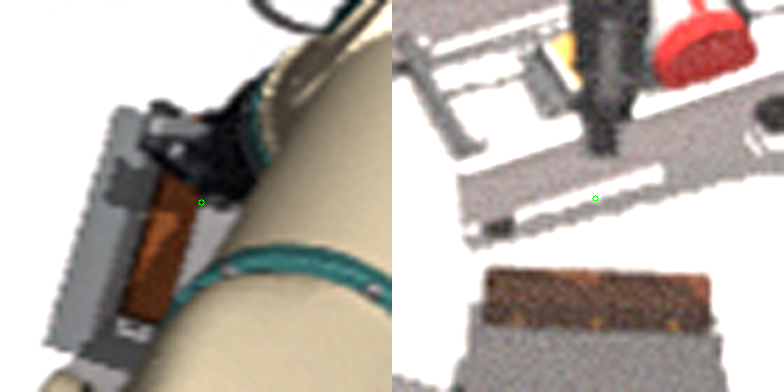

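```bash
python3 - <<'E'
from h import *
for a in((371.8,161),(374,161),(370,160),(373,163)): print(tri(a,(299.5,241)))
A=cv2.imread("pics/top1.png").astype(int);B=cv2.imread("pics/top2.png").astype(int)
d=np.abs(A-B).max(2)[140:185,355:400]>18
for r in d[::1]: print("".join("#" if v else "." for v in r))
E
```

```text
(array([ 508.78997275, -330.18927674,  163.0957143 ]), np.float64(17.511133655290003))
(array([ 507.32663627, -335.17729896,  168.23013804]), np.float64(18.41958462282262))
(array([ 511.52981363, -325.94157408,  158.8157274 ]), np.float64(19.658499210662306))
(array([ 504.93529414, -333.18710851,  166.02129516]), np.float64(12.248949646500318))
.............................................
.............................................
.............................................
...........................................#.
.............................................
.............................................
........................................#....
.............................................
.............................................
......................................#......
.................................###.#.......
................####.............#...........
..............########.......................
...........###########.........#...#.........
..........#######.#.#.........#......##......
..........#################...#..............
.........#######.
[... 616 characters left out ...]
..........
...######................#######.............
....#####.................#######............
....##....................#######............
.........###................#####............
..........#..................................
.............................................
.............................................
.............................................
.............................................
.............................................
.............................................
.............................................
.............................................
.............................................
.............................................
```

The shut tip is at side (299.5,241), but the reported TCP projects to (298,249). Combined with the top view, the real tip looks about 25–30 mm higher than reported. I'll open and descend in stages, with ±30 mm of room either side of the handle, and check the heights against the handle itself.

>>> apply_moves(
  increments=[
    {"tx":0.0,"ty":0.0,"tz":0.0,"rx":0.0,"ry":0.0,"rz":0.0,"claw":0.085},
    {"tx":0.0,"ty":0.0,"tz":0.0,"rx":0.0,"ry":0.0,"rz":0.0,"claw":0.085},
    {"tx":0.0,"ty":0.0,"tz":0.0,"rx":0.0,"ry":0.0,"rz":0.0,"claw":0.085},
    {"tx":0.0,"ty":0.0,"tz":0.0,"rx":0.0,"ry":0.0,"rz":0.0,"claw":0.085},
    {"tx":0.0,"ty":0.0,"tz":0.0,"rx":0.0,"ry":0.0,"rz":0.0,"claw":0.085},
    {"tx":0.0,"ty":0.0,"tz":0.0,"rx":0.0,"ry":0.0,"rz":0.0,"claw":0.085},
    {"tx":0.0,"ty":0.0,"tz":-0.02,"rx":0.0,"ry":0.0,"rz":0.0,"claw":0.085},
    {"tx":0.0,"ty":0.0,"tz":-0.04,"rx":0.0,"ry":0.0,"rz":0.0,"claw":0.085},
    {"tx":0.0,"ty":0.0,"tz":-0.05,"rx":0.0,"ry":0.0,"rz":0.0,"claw":0.085},
    {"tx":0.0,"ty":0.0,"tz":-0.06,"rx":0.0,"ry":0.0,"rz":0.0,"claw":0.085},
    {"tx":0.0,"ty":0.0,"tz":-0.07,"rx":0.0,"ry":0.0,"rz":0.0,"claw":0.085},
    {"tx":0.0,"ty":0.0,"tz":-0.07,"rx":0.0,"ry":0.0,"rz":0.0,"claw":0.085},
  ],
)

```text
clock: 3.6
eef_pos: [485.5, -356.1, 88.9]
tool_rot: [-3.141, 0.002, -0.333]
force: [-0.4, -0.5, 0.0]
width: 84.8
```

```bash
python3 - <<'E'
from h import *
s=read_state();print(s["eef_pos"],s["width"],s["force"])
O=[]
for n in("top","side"):
    I=get_image(n)[...,::-1].copy();cv2.imwrite(f"pics/{n}3.png",I)
    c=proj(n,s["eef_pos"])[0].round(1);x,y=(c-[35,40]).astype(int);print(n,"tcp",c,"origin",x,y)
    D=cv2.resize(I[y:y+70,x:x+70],None,fx=5.6,fy=5.6,interpolation=cv2.INTER_CUBIC)
    cv2.circle(D,tuple(int(v) for v in(c-[x,y]+.5)*5.6),3,(0,255,0),1)
    O.append(np.clip(D*2.,0,255).astype(np.uint8))
cv2.imwrite("pics/low.png",np.hstack(O))
E
```

```text
[ 485.51884119 -356.10400106   88.88992346] 84.82925569661656 [-0.40160959 -0.52326923  0.01378669]
top tcp [374.2 175.2] origin 339 135
side tcp [296.8 266.4] origin 261 226
```

View pics/low.png

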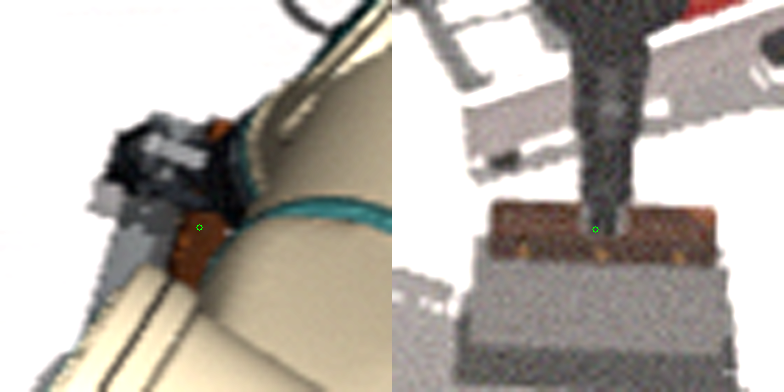

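The side view shows the fingers straddling the middle of the handle (finger column matches the handle's centre column), with the near tip in front of the handle face. I lower to about 72 mm and close.

>>> apply_moves(
  increments=[
    {"tx":0.0,"ty":0.0,"tz":-0.009,"rx":0.0,"ry":0.0,"rz":0.0,"claw":0.085},
    {"tx":0.0,"ty":0.0,"tz":-0.018,"rx":0.0,"ry":0.0,"rz":0.0,"claw":0.085},
    {"tx":0.0,"ty":0.0,"tz":-0.018,"rx":0.0,"ry":0.0,"rz":0.0,"claw":0.05},
    {"tx":0.0,"ty":0.0,"tz":-0.018,"rx":0.0,"ry":0.0,"rz":0.0,"claw":0.05},
    {"tx":0.0,"ty":0.0,"tz":-0.018,"rx":0.0,"ry":0.0,"rz":0.0,"claw":0.04},
    {"tx":0.0,"ty":0.0,"tz":-0.018,"rx":0.0,"ry":0.0,"rz":0.0,"claw":0.034},
    {"tx":0.0,"ty":0.0,"tz":-0.018,"rx":0.0,"ry":0.0,"rz":0.0,"claw":0.034},
  ],
)

```text
clock: 4.4
eef_pos: [486.3, -356.7, 72.3]
tool_rot: [3.141, -0.001, -0.333]
force: [0.3, 0.1, -0.3]
width: 33.9
```

```bash
python3 - <<'E'
from h import *
s=read_state();print(s["eef_pos"],s["width"],s["force"])
O=[]
for n in("top","side"):
    I=get_image(n)[...,::-1].copy();cv2.imwrite(f"pics/{n}4.png",I)
    c=proj(n,s["eef_pos"])[0].round(1);x,y=(c-[25,30]).astype(int);print(n,"tcp",c,"origin",x,y)
    D=cv2.resize(I[y:y+55,x:x+50],None,fx=8,fy=8,interpolation=cv2.INTER_CUBIC)
    O.append(np.clip(D*2.2,0,255).astype(np.uint8))
cv2.imwrite("pics/low2.png",np.hstack(O))
E
```

```text
[ 486.31531824 -356.69375687   72.27789084] 33.8956895881074 [ 0.27545813  0.08380944 -0.32109102]
top tcp [373.1 175.7] origin 348 145
side tcp [296.9 270.4] origin 271 240
```

View pics/low2.png

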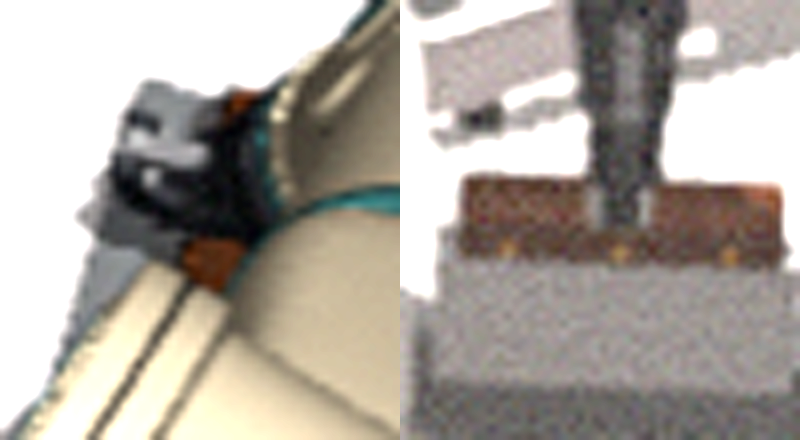

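With the fingers at 34 mm, the near tip (row 268) reaches only about to the handle's top edge. The real tip is therefore about 25 mm above the reported TCP, as the shut test suggested. Going 24 mm lower is safe either way, since the fingers straddle the thinner pocket. I widen a little and watch the force.

>>> apply_moves(
  increments=[
    {"tx":0.0,"ty":0.0,"tz":0.0,"rx":0.0,"ry":0.0,"rz":0.0,"claw":0.05},
    {"tx":0.0,"ty":0.0,"tz":0.0,"rx":0.0,"ry":0.0,"rz":0.0,"claw":0.05},
    {"tx":0.0,"ty":0.0,"tz":-0.006,"rx":0.0,"ry":0.0,"rz":0.0,"claw":0.05},
    {"tx":0.0,"ty":0.0,"tz":-0.012,"rx":0.0,"ry":0.0,"rz":0.0,"claw":0.05},
    {"tx":0.0,"ty":0.0,"tz":-0.018,"rx":0.0,"ry":0.0,"rz":0.0,"claw":0.05},
    {"tx":0.0,"ty":0.0,"tz":-0.024,"rx":0.0,"ry":0.0,"rz":0.0,"claw":0.05},
    {"tx":0.0,"ty":0.0,"tz":-0.024,"rx":0.0,"ry":0.0,"rz":0.0,"claw":0.05},
  ],
)

```text
clock: 5.2
eef_pos: [485.4, -356.0, 46.8]
tool_rot: [-3.141, 0.002, -0.333]
force: [-0.1, -0.7, -0.1]
width: 49.9
```

```bash
python3 - <<'E'
from h import *
s=read_state();print(s["eef_pos"],s["width"],s["force"])
I=get_image("side")[...,::-1].copy();cv2.imwrite("pics/side5.png",I)
g=I.max(2).astype(int)
hs=cv2.cvtColor(I,cv2.COLOR_BGR2HSV)
for r in range(258,280): print(r,hs[r,276:322,1].tolist() if 0 else "".join("b" if (hs[r,c,1]>110) else ("#" if g[r,c]<60 else ("+" if g[r,c]<85 else ".")) for c in range(270,328)))
E
```

```text
[ 485.37664411 -356.04838881   46.75776793] 49.86980713875418 [-0.08605158 -0.68513295 -0.07038864]
258 .......................###########+.......................
259 .......................#####++####........................
260 ........................###++####+........................
261 ........................#########.........................
262 .........###########++++#########+........................
263 .........####b###bbbbbb###########b########+b.+...........
264 .........##b#########bb###########b#b#b###b#bbbb+.........
265 .........###b#b##+###b######################b#+b+.........
266 .........##+#b+b#bb###b############b##b#####b##b+.........
267 ........+##b#b#b#b##+###############b#######bb##+.........
268 .......+###b#b#b#####b##################bbb###b#+.........
269 ......++##############################b##########.........
270 ......++####bbb#b################################.........
271 ......++###b##b####################b#####b+######+........
272 ......++++++++++########+################+b######.........
273 ......+++++++++++++++++#+#####+++++#+##+########+.........
274 ......+++++++++++++++++++#####+++++++++++++++++++++.......
275 ......+++++++++++++++++++#####+++++++++++++++++++++.......
276 ......++++++++++++++++++++##+#+++++++++++++++++++++.......
277 .+.++++++++++++++++++++++++++++++++++++++++++++++++.......
278 .+++#+++++++++++++++++++++++++++++++++++++++++++++........
279 ..++#++++++++++++++++++++++++++++++++++++++++++++++.......
```

Row 276 for the near tip now lies just below the handle's lower edge (row 272.5), and it is centred along the handle. Close.

>>> apply_moves(
  increments=[
    {"tx":0.0,"ty":0.0,"tz":-0.002,"rx":0.0,"ry":0.0,"rz":0.0,"claw":0.034},
    {"tx":0.0,"ty":0.0,"tz":-0.002,"rx":0.0,"ry":0.0,"rz":0.0,"claw":0.03},
    {"tx":0.0,"ty":0.0,"tz":-0.002,"rx":0.0,"ry":0.0,"rz":0.0,"claw":0.026},
    {"tx":0.0,"ty":0.0,"tz":-0.002,"rx":0.0,"ry":0.0,"rz":0.0,"claw":0.02},
    {"tx":0.0,"ty":0.0,"tz":-0.002,"rx":0.0,"ry":0.0,"rz":0.0,"claw":0.02},
    {"tx":0.0,"ty":0.0,"tz":-0.002,"rx":0.0,"ry":0.0,"rz":0.0,"claw":0.01},
    {"tx":0.0,"ty":0.0,"tz":-0.002,"rx":0.0,"ry":0.0,"rz":0.0,"claw":0.01},
  ],
)

```text
clock: 5.95
eef_pos: [486.2, -357.0, 46.5]
tool_rot: [3.141, -0.001, -0.334]
force: [-1.9, -1.1, 5.2]
width: 22.7
```

```bash
python3 - <<'E'
from cell import *
s=read_state();print(s["eef_pos"],s["tool_rot"],s["width"],s["force"],s["torque"])
E
```

```text
[ 486.21614441 -357.01753166   46.48335302] [ 3.14114421e+00 -6.93157594e-04 -3.33517213e-01] 22.670015743103804 [-1.93483147 -1.14456893  5.17352995] [-0.11766697  0.26851055 -0.03593702]
```

Gripped at 22.7 mm with small forces. Lift straight up.

>>> apply_moves(
  increments=[
    {"tx":0.0,"ty":0.0,"tz":0.01,"rx":0.0,"ry":0.0,"rz":0.0,"claw":0.01},
    {"tx":0.0,"ty":0.0,"tz":0.03,"rx":0.0,"ry":0.0,"rz":0.0,"claw":0.01},
    {"tx":0.0,"ty":0.0,"tz":0.055,"rx":0.0,"ry":0.0,"rz":0.0,"claw":0.01},
    {"tx":0.0,"ty":0.0,"tz":0.08,"rx":0.0,"ry":0.0,"rz":0.0,"claw":0.01},
    {"tx":0.0,"ty":0.0,"tz":0.11,"rx":0.0,"ry":0.0,"rz":0.0,"claw":0.01},
    {"tx":0.0,"ty":0.0,"tz":0.14,"rx":0.0,"ry":0.0,"rz":0.0,"claw":0.01},
    {"tx":0.0,"ty":0.0,"tz":0.14,"rx":0.0,"ry":0.0,"rz":0.0,"claw":0.01},
  ],
)

```text
clock: 6.65
eef_pos: [488.5, -358.0, 190.3]
tool_rot: [3.14, -0.008, -0.333]
force: [-0.5, 0.3, -1.5]
width: 22.8
```

```bash
python3 - <<'E'
from h import *
s=read_state();print(s["eef_pos"],s["tool_rot"],s["width"],s["force"])
I=get_image("side")[...,::-1].copy();cv2.imwrite("pics/side6.png",I);T=get_image("top")[...,::-1].copy();cv2.imwrite("pics/top6.png",T)
hs=cv2.cvtColor(I,cv2.COLOR_BGR2HSV);m=cv2.inRange(hs,(0,90,25),(16,255,190));m[:200]=0
for k in cv2.findContours(m,0,2)[0]:
    if cv2.contourArea(k)>20: print(cv2.minAreaRect(k))
for w in("top","side"):
  print(w,proj(w,[[486.1,-356.6,229],[486.1,-356.6,148]]).round(1).tolist())
E
```

```text
[ 488.54129497 -357.96584262  190.28464518] [ 3.13992385 -0.00764666 -0.33296034] 22.777050512478798 [-0.47384801  0.33843136 -1.50269628]
((245.79200744628906, 335.19708251953125), (50.94557189941406, 64.33360290527344), 76.29303741455078)
((290.3190002441406, 228.0775909423828), (12.999338150024414, 17.857677459716797), 66.80140686035156)
((316.8363952636719, 219.58734130859375), (19.314651489257812, 27.16122817993164), 7.431407928466797)
top [[387.1, 167.9], [379.4, 172.2]]
side [[298.8, 230.7], [297.8, 252.0]]
```

Lifted cleanly. Now carry it over, turn it across the lane (+113.4°), and stay high above the lane's loading end.

>>> apply_moves(
  increments=[
    {"tx":-0.004,"ty":0.03,"tz":0.0,"rx":0.0,"ry":0.0,"rz":1.6,"claw":0.01},
    {"tx":-0.008,"ty":0.07,"tz":0.0,"rx":0.0,"ry":0.0,"rz":3.2,"claw":0.01},
    {"tx":-0.013,"ty":0.11,"tz":0.0,"rx":0.0,"ry":0.0,"rz":4.8,"claw":0.01},
    {"tx":-0.018,"ty":0.15,"tz":0.0,"rx":0.0,"ry":0.0,"rz":6.4,"claw":0.01},
    {"tx":-0.023,"ty":0.19,"tz":0.0,"rx":0.0,"ry":0.0,"rz":8.0,"claw":0.01},
    {"tx":-0.028,"ty":0.23,"tz":0.0,"rx":0.0,"ry":0.0,"rz":9.6,"claw":0.01},
    {"tx":-0.033,"ty":0.27,"tz":0.0,"rx":0.0,"ry":0.0,"rz":11.2,"claw":0.01},
    {"tx":-0.038,"ty":0.31,"tz":0.0,"rx":0.0,"ry":0.0,"rz":12.8,"claw":0.01},
    {"tx":-0.043,"ty":0.35,"tz":0.0,"rx":0.0,"ry":0.0,"rz":14.4,"claw":0.01},
    {"tx":-0.047,"ty":0.385,"tz":0.0,"rx":0.0,"ry":0.0,"rz":16.0,"claw":0.01},
    {"tx":-0.051,"ty":0.42,"tz":0.0,"rx":0.0,"ry":0.0,"rz":17.6,"claw":0.01},
    {"tx":-0.0564,"ty":0.4564,"tz":0.0,"rx":0.0,"ry":0.0,"rz":19.0,"claw":0.01},
  ],
)

```text
clock: 7.95
eef_pos: [428.1, 100.9, 184.8]
tool_rot: [-3.139, 0.001, 1.33]
force: [0.8, 0.3, -2.1]
width: 23.1
```

>>> apply_moves(
  increments=[
    {"tx":0.0,"ty":0.0,"tz":0.0,"rx":0.0,"ry":0.0,"rz":1.6,"claw":0.01},
    {"tx":0.0,"ty":0.0,"tz":0.0,"rx":0.0,"ry":0.0,"rz":3.0,"claw":0.01},
    {"tx":0.0,"ty":0.0,"tz":0.0,"rx":0.0,"ry":0.0,"rz":3.68,"claw":0.01},
    {"tx":0.0,"ty":0.0,"tz":0.0,"rx":0.0,"ry":0.0,"rz":3.68,"claw":0.01},
    {"tx":0.0,"ty":0.0,"tz":0.0,"rx":0.0,"ry":0.0,"rz":3.68,"claw":0.01},
    {"tx":0.0,"ty":0.0,"tz":0.0,"rx":0.0,"ry":0.0,"rz":3.68,"claw":0.01},
  ],
)

```text
clock: 8.55
eef_pos: [429.3, 99.6, 185.6]
tool_rot: [-3.14, 0.0, 1.645]
force: [0.0, 0.4, -1.3]
width: 22.7
```

```bash
python3 - <<'E'
from h import *
s=read_state();print(s["eef_pos"],s["tool_rot"],s["width"],s["force"],s["qpos"])
O=[]
for n in("top","side"):
    I=get_image(n)[...,::-1].copy();cv2.imwrite(f"pics/{n}7.png",I)
    x,y=((185,95) if n=="top" else (205,110))
    D=cv2.resize(I[y:y+120,x:x+80 if n=="top" else x+120],None,fx=4,fy=4,interpolation=cv2.INTER_CUBIC)
    p=np.array([429.7,99.8,0]);l=np.array([-.075,.9972,0])
    for z in(229,148+68,148):
        for q in proj(n,np.array([p+[0,0,z]+l*j for j in(-60,60)])): cv2.circle(D,tuple(int(v) for v in(q-[x,y]+.5)*4),3,(0,255,0),1)
    O.append(np.clip(D*1.6,0,255).astype(np.uint8))
cv2.imwrite("pics/lane.png",np.hstack(O))
E
```

```text
[429.27268423  99.64426668 185.55066972] [-3.14040955e+00  5.39204732e-05  1.64472787e+00] 22.74920340866828 [ 0.04028046  0.40792843 -1.34155569] [-0.011444    0.37016544 -0.37279233  2.07786093  0.19891881  0.72797823
 -0.43664485]
```

View pics/lane.png

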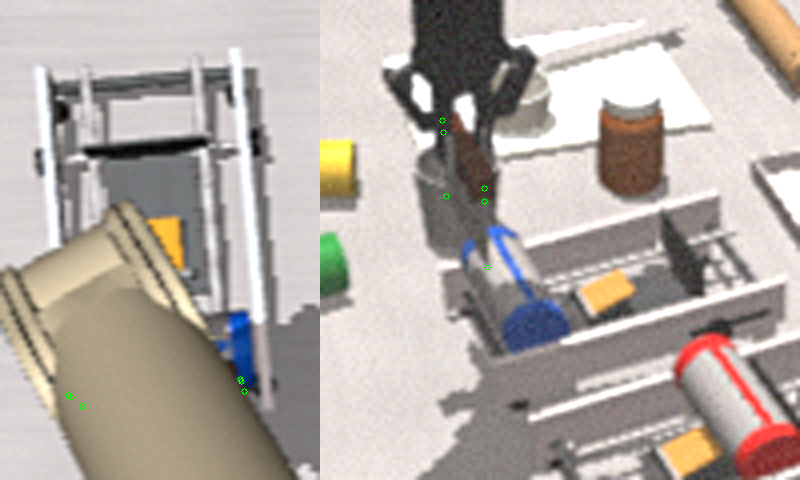

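The side view shows the scraper upright in the jaws, behind the blue tube and across the lane. The handle runs from about (319,138) to (328,161), within ~2 px of prediction, possibly a few mm toward the tube. That was the last picture I may view, so from here I work from numbers. I back off 6 mm and descend, watching the force.

>>> apply_moves(
  increments=[
    {"tx":-0.006,"ty":0.0,"tz":-0.01,"rx":0.0,"ry":0.0,"rz":0.0,"claw":0.01},
    {"tx":-0.006,"ty":0.0,"tz":-0.03,"rx":0.0,"ry":0.0,"rz":0.0,"claw":0.01},
    {"tx":-0.006,"ty":0.0,"tz":-0.045,"rx":0.0,"ry":0.0,"rz":0.0,"claw":0.01},
    {"tx":-0.006,"ty":0.0,"tz":-0.06,"rx":0.0,"ry":0.0,"rz":0.0,"claw":0.01},
    {"tx":-0.006,"ty":0.0,"tz":-0.06,"rx":0.0,"ry":0.0,"rz":0.0,"claw":0.01},
  ],
)

```text
clock: 9.15
eef_pos: [422.4, 99.4, 124.7]
tool_rot: [-3.138, 0.001, 1.646]
force: [-0.7, -0.5, -2.5]
width: 22.7
```

>>> apply_moves(
  increments=[
    {"tx":0.0,"ty":0.0,"tz":-0.005,"rx":0.0,"ry":0.0,"rz":0.0,"claw":0.01},
    {"tx":0.0,"ty":0.0,"tz":-0.01,"rx":0.0,"ry":0.0,"rz":0.0,"claw":0.01},
    {"tx":0.0,"ty":0.0,"tz":-0.015,"rx":0.0,"ry":0.0,"rz":0.0,"claw":0.01},
    {"tx":0.0,"ty":0.0,"tz":-0.015,"rx":0.0,"ry":0.0,"rz":0.0,"claw":0.01},
  ],
)

```text
clock: 9.55
eef_pos: [423.5, 99.7, 110.7]
tool_rot: [-3.141, 0.0, 1.646]
force: [-0.8, -0.4, -0.8]
width: 22.8
```

>>> apply_moves(
  increments=[
    {"tx":0.0,"ty":0.0,"tz":-0.005,"rx":0.0,"ry":0.0,"rz":0.0,"claw":0.01},
    {"tx":0.0,"ty":0.0,"tz":-0.01,"rx":0.0,"ry":0.0,"rz":0.0,"claw":0.01},
    {"tx":0.0,"ty":0.0,"tz":-0.016,"rx":0.0,"ry":0.0,"rz":0.0,"claw":0.01},
    {"tx":0.0,"ty":0.0,"tz":-0.016,"rx":0.0,"ry":0.0,"rz":0.0,"claw":0.01},
    {"tx":0.0,"ty":0.0,"tz":-0.016,"rx":0.0,"ry":0.0,"rz":0.0,"claw":0.01},
  ],
)

```text
clock: 10.05
eef_pos: [423.5, 99.8, 94.8]
tool_rot: [-3.141, 0.0, 1.646]
force: [0.1, -0.3, -2.9]
width: 22.9
```

```bash
cat > st.py <<'E'
from h import *
import sys
s=read_state();print(s["eef_pos"].round(1),s["tool_rot"].round(3),round(s["width"],1),s["force"].round(2),s["torque"].round(2))
def blue(n,tag):
    I=get_image(n)[...,::-1].copy();cv2.imwrite(f"pics/{n}{tag}.png",I)
    m=cv2.inRange(cv2.cvtColor(I,cv2.COLOR_BGR2HSV),(105,120,60),(125,255,255));m[:100]=0
    for k in cv2.findContours(m,0,2)[0]:
        if cv2.contourArea(k)>8: r=cv2.boundingRect(k);print(n,r,cv2.contourArea(k))
blue("side",sys.argv[1])
E
python3 st.py a
```

```text
[423.5  99.8  94.8] [-3.141  0.     1.646] 22.9 [ 0.08 -0.32 -2.92] [ 0.05 -0.01  0.03]
side (247, 167, 20, 31) 125.5
```

Clear descent. Now roll the tube gently along the lane direction (4.3° yaw, 4° rise) at 25 mm/s.

>>> apply_moves(
  increments=[
    {"tx":0.0025,"ty":0.0002,"tz":0.0002,"rx":0.0,"ry":0.0,"rz":0.0,"claw":0.01},
    {"tx":0.005,"ty":0.0004,"tz":0.0003,"rx":0.0,"ry":0.0,"rz":0.0,"claw":0.01},
    {"tx":0.0075,"ty":0.0006,"tz":0.0005,"rx":0.0,"ry":0.0,"rz":0.0,"claw":0.01},
    {"tx":0.01,"ty":0.0008,"tz":0.0007,"rx":0.0,"ry":0.0,"rz":0.0,"claw":0.01},
    {"tx":0.0125,"ty":0.0009,"tz":0.0009,"rx":0.0,"ry":0.0,"rz":0.0,"claw":0.01},
    {"tx":0.015,"ty":0.0011,"tz":0.001,"rx":0.0,"ry":0.0,"rz":0.0,"claw":0.01},
    {"tx":0.0175,"ty":0.0013,"tz":0.0012,"rx":0.0,"ry":0.0,"rz":0.0,"claw":0.01},
    {"tx":0.02,"ty":0.0015,"tz":0.0014,"rx":0.0,"ry":0.0,"rz":0.0,"claw":0.01},
    {"tx":0.0225,"ty":0.0017,"tz":0.0016,"rx":0.0,"ry":0.0,"rz":0.0,"claw":0.01},
    {"tx":0.025,"ty":0.0019,"tz":0.0018,"rx":0.0,"ry":0.0,"rz":0.0,"claw":0.01},
  ],
)

```text
clock: 11.1
eef_pos: [448.8, 101.7, 96.8]
tool_rot: [-3.141, 0.0, 1.646]
force: [-0.1, 0.1, -2.0]
width: 22.7
```

```bash
python3 st.py b
```

```text
[448.8 101.7  96.8] [-3.141  0.     1.646] 22.7 [-0.06  0.07 -1.96] [-0.02  0.21 -0.08]
side (254, 185, 15, 11) 105.5
```

The tube has begun to move (cap edge +2 px, stripe rolled out of view) at a force near zero. Continue.

>>> apply_moves(
  increments=[
    {"tx":0.0025,"ty":0.0002,"tz":0.0002,"rx":0.0,"ry":0.0,"rz":0.0,"claw":0.01},
    {"tx":0.005,"ty":0.0004,"tz":0.0003,"rx":0.0,"ry":0.0,"rz":0.0,"claw":0.01},
    {"tx":0.0075,"ty":0.0006,"tz":0.0005,"rx":0.0,"ry":0.0,"rz":0.0,"claw":0.01},
    {"tx":0.01,"ty":0.0008,"tz":0.0007,"rx":0.0,"ry":0.0,"rz":0.0,"claw":0.01},
    {"tx":0.0125,"ty":0.0009,"tz":0.0009,"rx":0.0,"ry":0.0,"rz":0.0,"claw":0.01},
    {"tx":0.015,"ty":0.0011,"tz":0.001,"rx":0.0,"ry":0.0,"rz":0.0,"claw":0.01},
    {"tx":0.0175,"ty":0.0013,"tz":0.0012,"rx":0.0,"ry":0.0,"rz":0.0,"claw":0.01},
    {"tx":0.02,"ty":0.0015,"tz":0.0014,"rx":0.0,"ry":0.0,"rz":0.0,"claw":0.01},
    {"tx":0.0225,"ty":0.0017,"tz":0.0016,"rx":0.0,"ry":0.0,"rz":0.0,"claw":0.01},
    {"tx":0.025,"ty":0.0019,"tz":0.0018,"rx":0.0,"ry":0.0,"rz":0.0,"claw":0.01},
    {"tx":0.0275,"ty":0.0021,"tz":0.0019,"rx":0.0,"ry":0.0,"rz":0.0,"claw":0.01},
    {"tx":0.03,"ty":0.0023,"tz":0.0021,"rx":0.0,"ry":0.0,"rz":0.0,"claw":0.01},
  ],
)

```text
clock: 12.35
eef_pos: [478.9, 104.0, 98.9]
tool_rot: [-3.142, -0.0, 1.646]
force: [-1.3, 0.7, -1.4]
width: 23.2
```

```bash
python3 st.py c
```

```text
[478.9 104.   98.9] [-3.142 -0.     1.646] 23.2 [-1.28  0.71 -1.35] [-0.    0.19  0.  ]
side (262, 182, 15, 12) 105.0
```

>>> apply_moves(
  increments=[
    {"tx":0.0025,"ty":0.0002,"tz":0.0002,"rx":0.0,"ry":0.0,"rz":0.0,"claw":0.01},
    {"tx":0.005,"ty":0.0004,"tz":0.0003,"rx":0.0,"ry":0.0,"rz":0.0,"claw":0.01},
    {"tx":0.0075,"ty":0.0006,"tz":0.0005,"rx":0.0,"ry":0.0,"rz":0.0,"claw":0.01},
    {"tx":0.01,"ty":0.0008,"tz":0.0007,"rx":0.0,"ry":0.0,"rz":0.0,"claw":0.01},
    {"tx":0.0125,"ty":0.0009,"tz":0.0009,"rx":0.0,"ry":0.0,"rz":0.0,"claw":0.01},
    {"tx":0.015,"ty":0.0011,"tz":0.001,"rx":0.0,"ry":0.0,"rz":0.0,"claw":0.01},
    {"tx":0.0175,"ty":0.0013,"tz":0.0012,"rx":0.0,"ry":0.0,"rz":0.0,"claw":0.01},
    {"tx":0.02,"ty":0.0015,"tz":0.0014,"rx":0.0,"ry":0.0,"rz":0.0,"claw":0.01},
  ],
)

```text
clock: 13.2
eef_pos: [498.9, 105.5, 100.3]
tool_rot: [3.142, -0.0, 1.646]
force: [-1.2, 0.3, -1.8]
width: 23.1
```

```bash
python3 st.py d
```

```text
[498.9 105.5 100.3] [ 3.142 -0.     1.646] 23.1 [-1.18  0.31 -1.77] [-0.09  0.18 -0.06]
side (267, 181, 16, 12) 107.5
```

The tube follows the blade (30 mm → 8 px, 20 mm → 5 px) at about 1.3 N. About 65 mm to go by the stop estimate.

>>> apply_moves(
  increments=[
    {"tx":0.0025,"ty":0.0002,"tz":0.0002,"rx":0.0,"ry":0.0,"rz":0.0,"claw":0.01},
    {"tx":0.005,"ty":0.0004,"tz":0.0003,"rx":0.0,"ry":0.0,"rz":0.0,"claw":0.01},
    {"tx":0.0075,"ty":0.0006,"tz":0.0005,"rx":0.0,"ry":0.0,"rz":0.0,"claw":0.01},
    {"tx":0.01,"ty":0.0008,"tz":0.0007,"rx":0.0,"ry":0.0,"rz":0.0,"claw":0.01},
    {"tx":0.0125,"ty":0.0009,"tz":0.0009,"rx":0.0,"ry":0.0,"rz":0.0,"claw":0.01},
    {"tx":0.015,"ty":0.0011,"tz":0.001,"rx":0.0,"ry":0.0,"rz":0.0,"claw":0.01},
    {"tx":0.0175,"ty":0.0013,"tz":0.0012,"rx":0.0,"ry":0.0,"rz":0.0,"claw":0.01},
    {"tx":0.02,"ty":0.0015,"tz":0.0014,"rx":0.0,"ry":0.0,"rz":0.0,"claw":0.01},
    {"tx":0.0225,"ty":0.0017,"tz":0.0016,"rx":0.0,"ry":0.0,"rz":0.0,"claw":0.01},
    {"tx":0.025,"ty":0.0019,"tz":0.0018,"rx":0.0,"ry":0.0,"rz":0.0,"claw":0.01},
    {"tx":0.0275,"ty":0.0021,"tz":0.0019,"rx":0.0,"ry":0.0,"rz":0.0,"claw":0.01},
    {"tx":0.03,"ty":0.0023,"tz":0.0021,"rx":0.0,"ry":0.0,"rz":0.0,"claw":0.01},
  ],
)

```text
clock: 14.45
eef_pos: [529.3, 107.9, 102.5]
tool_rot: [3.141, -0.0, 1.646]
force: [-1.2, -0.3, -2.1]
width: 22.9
```

```bash
python3 st.py e
```

```text
[529.3 107.9 102.5] [ 3.141 -0.     1.646] 22.9 [-1.22 -0.28 -2.09] [-0.01  0.49  0.01]
side (275, 179, 15, 12) 105.0
```

>>> apply_moves(
  increments=[
    {"tx":0.002,"ty":0.0002,"tz":0.0001,"rx":0.0,"ry":0.0,"rz":0.0,"claw":0.01},
    {"tx":0.004,"ty":0.0003,"tz":0.0003,"rx":0.0,"ry":0.0,"rz":0.0,"claw":0.01},
    {"tx":0.006,"ty":0.0005,"tz":0.0004,"rx":0.0,"ry":0.0,"rz":0.0,"claw":0.01},
    {"tx":0.008,"ty":0.0006,"tz":0.0006,"rx":0.0,"ry":0.0,"rz":0.0,"claw":0.01},
    {"tx":0.01,"ty":0.0008,"tz":0.0007,"rx":0.0,"ry":0.0,"rz":0.0,"claw":0.01},
  ],
)

```text
clock: 15.0
eef_pos: [539.0, 108.7, 103.2]
tool_rot: [3.141, -0.0, 1.646]
force: [-1.6, 0.8, -1.0]
width: 23.2
```

```bash
python3 st.py f; python3 - <<'E'
from h import *
from scipy.ndimage import median_filter
T=cv2.imread("pics/top0.png");
# stop plate: dark pixels in original top view
g=T.max(2)[120:145,195:250]
m=(g<45); ys,xs=np.nonzero(m); 
for r in range(0,25): print(120+r,"".join("#" if v else "." for v in m[r]))
E
```

```text
[539.  108.7 103.2] [ 3.141 -0.     1.646] 23.2 [-1.65  0.76 -0.97] [0.04 0.35 0.01]
side (278, 178, 15, 12) 103.5
120 ...##..................................................
121 ...####................................................
122 ...####................................................
123 ....###................................................
124 ....###................................................
125 ...##..................................................
126 .......................................................
127 .....................................................##
128 .....................................................##
129 ........................................#............##
130 ..............................############...........##
131 ................#..######################............##
132 ...........###########################...............##
133 ............######################...................##
134 .................########..............................
135 .......................................................
136 ....#..................................................
137 .......................................................
138 .......................................................
139 .......................................................
140 .......................................................
141 .......................................................
142 .......................................................
143 .......................................................
144 .......................................................
```

>>> apply_moves(
  increments=[
    {"tx":0.002,"ty":0.0002,"tz":0.0001,"rx":0.0,"ry":0.0,"rz":0.0,"claw":0.01},
    {"tx":0.004,"ty":0.0003,"tz":0.0003,"rx":0.0,"ry":0.0,"rz":0.0,"claw":0.01},
    {"tx":0.006,"ty":0.0005,"tz":0.0004,"rx":0.0,"ry":0.0,"rz":0.0,"claw":0.01},
    {"tx":0.008,"ty":0.0006,"tz":0.0006,"rx":0.0,"ry":0.0,"rz":0.0,"claw":0.01},
    {"tx":0.01,"ty":0.0008,"tz":0.0007,"rx":0.0,"ry":0.0,"rz":0.0,"claw":0.01},
  ],
)

```text
clock: 15.55
eef_pos: [548.9, 109.4, 103.9]
tool_rot: [3.141, -0.0, 1.646]
force: [-1.5, -0.6, -1.2]
width: 22.8
```

```bash
python3 st.py g
```

```text
[548.9 109.4 103.9] [ 3.141 -0.     1.646] 22.8 [-1.55 -0.63 -1.25] [-0.06  0.33 -0.02]
side (280, 177, 15, 12) 103.0
```

>>> apply_moves(
  increments=[
    {"tx":0.0015,"ty":0.0001,"tz":0.0001,"rx":0.0,"ry":0.0,"rz":0.0,"claw":0.01},
    {"tx":0.003,"ty":0.0002,"tz":0.0002,"rx":0.0,"ry":0.0,"rz":0.0,"claw":0.01},
    {"tx":0.004,"ty":0.0003,"tz":0.0003,"rx":0.0,"ry":0.0,"rz":0.0,"claw":0.01},
  ],
)

```text
clock: 15.9
eef_pos: [553.1, 109.8, 104.1]
tool_rot: [3.141, -0.0, 1.646]
force: [-1.2, -0.4, -1.4]
width: 23.1
```

```bash
python3 st.py i
```

```text
[553.1 109.8 104.1] [ 3.141 -0.     1.646] 23.1 [-1.18 -0.42 -1.42] [ 0.01  0.17 -0.03]
side (281, 177, 15, 12) 103.0
```

Near the estimate now. Small steps, reading the force after each.

>>> apply_moves(
  increments=[
    {"tx":0.001,"ty":0.0001,"tz":0.0001,"rx":0.0,"ry":0.0,"rz":0.0,"claw":0.01},
    {"tx":0.002,"ty":0.0002,"tz":0.0001,"rx":0.0,"ry":0.0,"rz":0.0,"claw":0.01},
    {"tx":0.003,"ty":0.0002,"tz":0.0002,"rx":0.0,"ry":0.0,"rz":0.0,"claw":0.01},
  ],
)

```text
clock: 16.25
eef_pos: [556.0, 110.0, 104.3]
tool_rot: [3.141, -0.0, 1.646]
force: [-0.5, 0.1, -1.7]
width: 23.1
```

>>> apply_moves(
  increments=[
    {"tx":0.001,"ty":0.0001,"tz":0.0001,"rx":0.0,"ry":0.0,"rz":0.0,"claw":0.01},
    {"tx":0.002,"ty":0.0002,"tz":0.0001,"rx":0.0,"ry":0.0,"rz":0.0,"claw":0.01},
  ],
)

```text
clock: 16.45
eef_pos: [558.1, 110.2, 104.5]
tool_rot: [3.141, -0.0, 1.646]
force: [0.2, -0.6, -2.0]
width: 22.6
```

>>> apply_moves(
  increments=[
    {"tx":0.001,"ty":0.0001,"tz":0.0001,"rx":0.0,"ry":0.0,"rz":0.0,"claw":0.01},
    {"tx":0.002,"ty":0.0002,"tz":0.0001,"rx":0.0,"ry":0.0,"rz":0.0,"claw":0.01},
  ],
)

```text
clock: 16.65
eef_pos: [559.9, 110.3, 104.5]
tool_rot: [3.141, -0.0, 1.646]
force: [-0.6, -0.4, -1.4]
width: 23.0
```

>>> apply_moves(
  increments=[
    {"tx":0.0005,"ty":0.0,"tz":0.0,"rx":0.0,"ry":0.0,"rz":0.0,"claw":0.01},
    {"tx":0.001,"ty":0.0001,"tz":0.0001,"rx":0.0,"ry":0.0,"rz":0.0,"claw":0.01},
  ],
)

```text
clock: 16.85
eef_pos: [560.8, 110.4, 104.6]
tool_rot: [3.142, -0.0, 1.646]
force: [0.2, -0.3, -1.8]
width: 22.9
```

>>> apply_moves(
  increments=[
    {"tx":0.0005,"ty":0.0,"tz":0.0,"rx":0.0,"ry":0.0,"rz":0.0,"claw":0.01},
    {"tx":0.001,"ty":0.0001,"tz":0.0001,"rx":0.0,"ry":0.0,"rz":0.0,"claw":0.01},
  ],
)

```text
clock: 17.05
eef_pos: [561.8, 110.5, 104.7]
tool_rot: [3.142, -0.0, 1.646]
force: [0.2, -0.3, -2.3]
width: 23.1
```

```bash
python3 st.py j
```

```text
[561.8 110.5 104.7] [ 3.142 -0.     1.646] 23.1 [ 0.21 -0.34 -2.28] [-0.   -0.03  0.05]
side (286, 176, 15, 11) 101.0
```

The tube has hopped over the catch (cap +5 px while the blade moved 9 mm), and the blade is free of it. Continue carefully until the stop is felt.

>>> apply_moves(
  increments=[
    {"tx":0.001,"ty":0.0001,"tz":0.0001,"rx":0.0,"ry":0.0,"rz":0.0,"claw":0.01},
    {"tx":0.002,"ty":0.0002,"tz":0.0001,"rx":0.0,"ry":0.0,"rz":0.0,"claw":0.01},
  ],
)

```text
clock: 17.3
eef_pos: [563.8, 110.7, 104.8]
tool_rot: [3.142, -0.0, 1.646]
force: [0.6, 0.1, -2.3]
width: 22.6
```

>>> apply_moves(
  increments=[
    {"tx":0.001,"ty":0.0001,"tz":0.0001,"rx":0.0,"ry":0.0,"rz":0.0,"claw":0.01},
    {"tx":0.002,"ty":0.0002,"tz":0.0001,"rx":0.0,"ry":0.0,"rz":0.0,"claw":0.01},
  ],
)

```text
clock: 17.5
eef_pos: [565.8, 110.9, 104.9]
tool_rot: [3.142, -0.0, 1.646]
force: [0.5, 0.3, -2.2]
width: 22.7
```

>>> apply_moves(
  increments=[
    {"tx":0.0005,"ty":0.0,"tz":0.0,"rx":0.0,"ry":0.0,"rz":0.0,"claw":0.01},
    {"tx":0.001,"ty":0.0001,"tz":0.0001,"rx":0.0,"ry":0.0,"rz":0.0,"claw":0.01},
  ],
)

```text
clock: 17.7
eef_pos: [566.8, 111.0, 105.0]
tool_rot: [-3.142, -0.0, 1.646]
force: [-1.1, 0.7, -2.4]
width: 23.0
```

```bash
python3 st.py k
```

```text
[566.8 111.  105. ] [-3.142 -0.     1.646] 23.0 [-1.14  0.73 -2.37] [-0.01  0.02  0.  ]
side (286, 176, 15, 11) 95.5
```

>>> apply_moves(
  increments=[
    {"tx":0.0005,"ty":0.0,"tz":0.0,"rx":0.0,"ry":0.0,"rz":0.0,"claw":0.01},
    {"tx":0.001,"ty":0.0001,"tz":0.0001,"rx":0.0,"ry":0.0,"rz":0.0,"claw":0.01},
  ],
)

```text
clock: 17.95
eef_pos: [567.7, 111.1, 105.1]
tool_rot: [-3.142, 0.0, 1.646]
force: [0.4, -0.3, -2.5]
width: 22.9
```

>>> apply_moves(
  increments=[
    {"tx":0.0005,"ty":0.0,"tz":0.0,"rx":0.0,"ry":0.0,"rz":0.0,"claw":0.01},
    {"tx":0.001,"ty":0.0001,"tz":0.0001,"rx":0.0,"ry":0.0,"rz":0.0,"claw":0.01},
  ],
)

```text
clock: 18.15
eef_pos: [568.8, 111.2, 105.2]
tool_rot: [3.142, -0.0, 1.646]
force: [-0.2, 1.0, -2.1]
width: 23.1
```

```bash
python3 st.py l
```

```text
[568.8 111.2 105.2] [ 3.142 -0.     1.646] 23.1 [-0.2   0.97 -2.08] [-0.02 -0.01 -0.02]
side (286, 176, 15, 11) 100.5
```

>>> apply_moves(
  increments=[
    {"tx":0.0005,"ty":0.0,"tz":0.0,"rx":0.0,"ry":0.0,"rz":0.0,"claw":0.01},
    {"tx":0.001,"ty":0.0001,"tz":0.0001,"rx":0.0,"ry":0.0,"rz":0.0,"claw":0.01},
  ],
)

```text
clock: 18.4
eef_pos: [569.8, 111.3, 105.3]
tool_rot: [3.142, -0.0, 1.646]
force: [0.3, -0.7, -1.9]
width: 22.7
```

>>> apply_moves(
  increments=[
    {"tx":0.0005,"ty":0.0,"tz":0.0,"rx":0.0,"ry":0.0,"rz":0.0,"claw":0.01},
    {"tx":0.001,"ty":0.0001,"tz":0.0001,"rx":0.0,"ry":0.0,"rz":0.0,"claw":0.01},
  ],
)

```text
clock: 18.6
eef_pos: [570.8, 111.4, 105.4]
tool_rot: [3.142, -0.0, 1.646]
force: [0.3, -0.4, -2.1]
width: 23.0
```

```bash
python3 st.py m
```

```text
[570.8 111.4 105.4] [ 3.142 -0.     1.646] 23.0 [ 0.29 -0.4  -2.11] [0.06 0.02 0.01]
side (286, 176, 15, 12) 104.0
```

>>> apply_moves(
  increments=[
    {"tx":0.0005,"ty":0.0,"tz":0.0,"rx":0.0,"ry":0.0,"rz":0.0,"claw":0.01},
    {"tx":0.001,"ty":0.0001,"tz":0.0001,"rx":0.0,"ry":0.0,"rz":0.0,"claw":0.01},
  ],
)

```text
clock: 18.85
eef_pos: [571.7, 111.5, 105.5]
tool_rot: [-3.142, -0.0, 1.646]
force: [-0.0, 0.2, -2.4]
width: 22.5
```

>>> apply_moves(
  increments=[
    {"tx":0.0005,"ty":0.0,"tz":0.0,"rx":0.0,"ry":0.0,"rz":0.0,"claw":0.01},
    {"tx":0.001,"ty":0.0001,"tz":0.0001,"rx":0.0,"ry":0.0,"rz":0.0,"claw":0.01},
  ],
)

```text
clock: 19.05
eef_pos: [572.8, 111.6, 105.6]
tool_rot: [-3.142, 0.0, 1.646]
force: [-0.5, -1.0, -2.2]
width: 23.2
```

```bash
python3 st.py n
```

```text
[572.8 111.6 105.6] [-3.142  0.     1.646] 23.2 [-0.52 -1.   -2.17] [-0.01  0.04  0.02]
side (286, 176, 15, 12) 98.5
```

>>> apply_moves(
  increments=[
    {"tx":0.0005,"ty":0.0,"tz":0.0,"rx":0.0,"ry":0.0,"rz":0.0,"claw":0.01},
    {"tx":0.001,"ty":0.0001,"tz":0.0001,"rx":0.0,"ry":0.0,"rz":0.0,"claw":0.01},
  ],
)

```text
clock: 19.3
eef_pos: [573.4, 111.6, 105.6]
tool_rot: [-3.141, 0.0, 1.646]
force: [-0.1, -0.8, -2.1]
width: 23.0
```

>>> apply_moves(
  increments=[
    {"tx":0.0005,"ty":0.0,"tz":0.0,"rx":0.0,"ry":0.0,"rz":0.0,"claw":0.01},
    {"tx":0.001,"ty":0.0001,"tz":0.0001,"rx":0.0,"ry":0.0,"rz":0.0,"claw":0.01},
  ],
)

```text
clock: 19.5
eef_pos: [574.6, 111.7, 105.8]
tool_rot: [-3.141, 0.0, 1.646]
force: [-1.2, -0.3, -1.0]
width: 22.6
```

```bash
python3 st.py o
```

```text
[574.6 111.7 105.8] [-3.141  0.     1.646] 22.6 [-1.15 -0.29 -1.02] [-0.    0.23 -0.05]
side (287, 175, 14, 13) 99.5
```

The blade is back on the tube (fx −1.2 N, moment 0.23). It has 2–6 mm left to the stop.

>>> apply_moves(
  increments=[
    {"tx":0.0005,"ty":0.0,"tz":0.0,"rx":0.0,"ry":0.0,"rz":0.0,"claw":0.01},
    {"tx":0.001,"ty":0.0001,"tz":0.0001,"rx":0.0,"ry":0.0,"rz":0.0,"claw":0.01},
  ],
)

```text
clock: 19.75
eef_pos: [575.7, 111.8, 105.9]
tool_rot: [-3.141, 0.0, 1.646]
force: [-1.0, 0.4, -0.8]
width: 23.0
```

>>> apply_moves(
  increments=[
    {"tx":0.0005,"ty":0.0,"tz":0.0,"rx":0.0,"ry":0.0,"rz":0.0,"claw":0.01},
    {"tx":0.001,"ty":0.0001,"tz":0.0001,"rx":0.0,"ry":0.0,"rz":0.0,"claw":0.01},
  ],
)

```text
clock: 19.95
eef_pos: [576.4, 111.9, 105.9]
tool_rot: [-3.141, 0.0, 1.646]
force: [-1.5, -0.4, -2.0]
width: 23.1
```

```bash
python3 st.py p
```

```text
[576.4 111.9 105.9] [-3.141  0.     1.646] 23.1 [-1.52 -0.36 -2.02] [-0.06  0.44 -0.04]
side (287, 175, 15, 12) 96.5
```

>>> apply_moves(
  increments=[
    {"tx":0.0005,"ty":0.0,"tz":0.0,"rx":0.0,"ry":0.0,"rz":0.0,"claw":0.01},
    {"tx":0.001,"ty":0.0001,"tz":0.0001,"rx":0.0,"ry":0.0,"rz":0.0,"claw":0.01},
  ],
)

```text
clock: 20.2
eef_pos: [576.6, 112.0, 105.9]
tool_rot: [-3.139, 0.0, 1.646]
force: [-4.0, -0.2, -0.1]
width: 23.1
```

```bash
python3 st.py q
```

```text
[576.6 112.  105.9] [-3.139  0.     1.646] 23.1 [-4.04 -0.19 -0.06] [-0.08  1.03 -0.06]
side (287, 176, 15, 11) 96.5
```

>>> apply_moves(
  increments=[
    {"tx":0.0005,"ty":0.0,"tz":0.0,"rx":0.0,"ry":0.0,"rz":0.0,"claw":0.01},
    {"tx":0.001,"ty":0.0001,"tz":0.0001,"rx":0.0,"ry":0.0,"rz":0.0,"claw":0.01},
  ],
)

```text
clock: 20.45
eef_pos: [576.8, 112.0, 105.8]
tool_rot: [-3.138, 0.001, 1.646]
force: [-7.1, -0.3, 1.4]
width: 22.8
```

```bash
python3 st.py r
```

```text
[576.8 112.  105.8] [-3.138e+00  1.000e-03  1.646e+00] 22.8 [-7.09 -0.33  1.39] [-0.1   1.77 -0.08]
side (287, 176, 15, 11) 95.0
```

Home is felt: 4 → 7.1 N within 0.2 mm of actual travel, inside the 5–10 N band. I ease off slowly along the lane so that the tube settles on the catch, then check.

>>> apply_moves(
  increments=[
    {"tx":-0.001,"ty":0.0,"tz":0.0,"rx":0.0,"ry":0.0,"rz":0.0,"claw":0.01},
    {"tx":-0.002,"ty":-0.0001,"tz":-0.0001,"rx":0.0,"ry":0.0,"rz":0.0,"claw":0.01},
    {"tx":-0.003,"ty":-0.0002,"tz":-0.0002,"rx":0.0,"ry":0.0,"rz":0.0,"claw":0.01},
    {"tx":-0.004,"ty":-0.0003,"tz":-0.0002,"rx":0.0,"ry":0.0,"rz":0.0,"claw":0.01},
    {"tx":-0.005,"ty":-0.0004,"tz":-0.0003,"rx":0.0,"ry":0.0,"rz":0.0,"claw":0.01},
    {"tx":-0.007,"ty":-0.0005,"tz":-0.0004,"rx":0.0,"ry":0.0,"rz":0.0,"claw":0.01},
    {"tx":-0.009,"ty":-0.0007,"tz":-0.0005,"rx":0.0,"ry":0.0,"rz":0.0,"claw":0.01},
    {"tx":-0.012,"ty":-0.0009,"tz":-0.0007,"rx":0.0,"ry":0.0,"rz":0.0,"claw":0.01},
    {"tx":-0.016,"ty":-0.0012,"tz":-0.001,"rx":0.0,"ry":0.0,"rz":0.0,"claw":0.01},
    {"tx":-0.02,"ty":-0.0015,"tz":-0.001,"rx":0.0,"ry":0.0,"rz":0.0,"claw":0.01},
    {"tx":-0.02,"ty":-0.0015,"tz":-0.001,"rx":0.0,"ry":0.0,"rz":0.0,"claw":0.01},
  ],
)

```text
clock: 21.6
eef_pos: [557.9, 110.6, 105.2]
tool_rot: [-3.141, 0.0, 1.646]
force: [-0.7, 0.8, -2.7]
width: 23.1
```

```bash
python3 st.py s
```

```text
[557.9 110.6 105.2] [-3.141  0.     1.646] 23.1 [-0.73  0.76 -2.66] [-0.01  0.07  0.01]
side (286, 176, 15, 11) 104.5
```

The tube stays at 286 px (held on the catch). Lift away and go back over the stand.

>>> apply_moves(
  increments=[
    {"tx":0.0,"ty":0.0,"tz":0.01,"rx":0.0,"ry":0.0,"rz":0.0,"claw":0.01},
    {"tx":0.0,"ty":0.0,"tz":0.03,"rx":0.0,"ry":0.0,"rz":0.0,"claw":0.01},
    {"tx":0.0,"ty":0.0,"tz":0.06,"rx":0.0,"ry":0.0,"rz":0.0,"claw":0.01},
    {"tx":0.0,"ty":0.0,"tz":0.085,"rx":0.0,"ry":0.0,"rz":0.0,"claw":0.01},
    {"tx":0.0,"ty":0.0,"tz":0.095,"rx":0.0,"ry":0.0,"rz":0.0,"claw":0.01},
    {"tx":0.0,"ty":0.0,"tz":0.095,"rx":0.0,"ry":0.0,"rz":0.0,"claw":0.01},
  ],
)

```text
clock: 22.25
eef_pos: [559.9, 111.0, 201.9]
tool_rot: [3.138, -0.001, 1.646]
force: [0.4, 0.4, -1.8]
width: 22.7
```

>>> apply_moves(
  increments=[
    {"tx":-0.006,"ty":-0.038,"tz":0.0,"rx":0.0,"ry":0.0,"rz":-1.6,"claw":0.01},
    {"tx":-0.012,"ty":-0.076,"tz":0.0,"rx":0.0,"ry":0.0,"rz":-3.2,"claw":0.01},
    {"tx":-0.018,"ty":-0.114,"tz":0.0,"rx":0.0,"ry":0.0,"rz":-4.8,"claw":0.01},
    {"tx":-0.024,"ty":-0.152,"tz":0.0,"rx":0.0,"ry":0.0,"rz":-6.4,"claw":0.01},
    {"tx":-0.03,"ty":-0.19,"tz":0.0,"rx":0.0,"ry":0.0,"rz":-8.0,"claw":0.01},
    {"tx":-0.036,"ty":-0.228,"tz":0.0,"rx":0.0,"ry":0.0,"rz":-9.6,"claw":0.01},
    {"tx":-0.042,"ty":-0.266,"tz":0.0,"rx":0.0,"ry":0.0,"rz":-11.2,"claw":0.01},
    {"tx":-0.048,"ty":-0.304,"tz":0.0,"rx":0.0,"ry":0.0,"rz":-12.8,"claw":0.01},
    {"tx":-0.054,"ty":-0.342,"tz":0.0,"rx":0.0,"ry":0.0,"rz":-14.4,"claw":0.01},
    {"tx":-0.06,"ty":-0.38,"tz":0.0,"rx":0.0,"ry":0.0,"rz":-16.0,"claw":0.01},
    {"tx":-0.066,"ty":-0.42,"tz":0.0,"rx":0.0,"ry":0.0,"rz":-17.6,"claw":0.01},
    {"tx":-0.072,"ty":-0.467,"tz":0.0,"rx":0.0,"ry":0.0,"rz":-19.0,"claw":0.01},
  ],
)

```text
clock: 23.45
eef_pos: [485.9, -356.0, 198.6]
tool_rot: [-3.139, 0.002, -0.016]
force: [1.2, -0.3, -1.3]
width: 22.5
```

>>> apply_moves(
  increments=[
    {"tx":0.0,"ty":0.0,"tz":0.0,"rx":0.0,"ry":0.0,"rz":-1.6,"claw":0.01},
    {"tx":0.0,"ty":0.0,"tz":0.0,"rx":0.0,"ry":0.0,"rz":-3.0,"claw":0.01},
    {"tx":0.0,"ty":0.0,"tz":0.0,"rx":0.0,"ry":0.0,"rz":-3.68,"claw":0.01},
    {"tx":0.0,"ty":0.0,"tz":0.0,"rx":0.0,"ry":0.0,"rz":-3.68,"claw":0.01},
    {"tx":0.0,"ty":0.0,"tz":0.0,"rx":0.0,"ry":0.0,"rz":-3.68,"claw":0.01},
    {"tx":0.0,"ty":0.0,"tz":0.0,"rx":0.0,"ry":0.0,"rz":-3.68,"claw":0.01},
    {"tx":0.0,"ty":0.0,"tz":0.0,"rx":0.0,"ry":0.0,"rz":-3.68,"claw":0.01},
    {"tx":0.0,"ty":0.0,"tz":0.0,"rx":0.0,"ry":0.0,"rz":-3.68,"claw":0.01},
  ],
)

```text
clock: 24.25
eef_pos: [486.7, -356.3, 200.2]
tool_rot: [-3.142, -0.0, -0.333]
force: [0.0, 1.0, -2.2]
width: 22.6
```

```bash
python3 st.py t; python3 - <<'E'
from cell import *
import numpy as np
for i in range(2):
    get_image("top");s=read_state();print(s["eef_pos"],s["tool_rot"][2]*180/np.pi,s["qd"].round(3))
E
```

```text
[ 486.7 -356.3  200.2] [-3.142 -0.    -0.333] 22.6 [ 0.03  1.02 -2.18] [-0.06 -0.04  0.02]
side (274, 158, 12, 7) 10.0
[ 486.72456928 -356.30295607  200.27826691] -19.084202271385582 [ 0.001 -0.001 -0.001  0.    -0.001 -0.    -0.002]
[ 486.71513096 -356.33953143  200.28504584] -19.09258183168122 [-0.    -0.002  0.    -0.003 -0.001  0.002 -0.001]
```

I go to exactly the pose at which I took pictures just after the first lift. The difference image will show any slip or tilt of the scraper in the jaws.

>>> apply_moves(
  increments=[
    {"tx":-0.0006,"ty":-0.0003,"tz":-0.008,"rx":0.0,"ry":0.0,"rz":0.0,"claw":0.01},
    {"tx":-0.0006,"ty":-0.0003,"tz":-0.0143,"rx":0.0,"ry":0.0,"rz":0.0,"claw":0.01},
    {"tx":-0.0006,"ty":-0.0003,"tz":-0.0143,"rx":0.0,"ry":0.0,"rz":0.0,"claw":0.01},
    {"tx":-0.0006,"ty":-0.0003,"tz":-0.0143,"rx":0.0,"ry":0.0,"rz":0.0,"claw":0.01},
  ],
)

```text
clock: 24.8
eef_pos: [485.9, -356.4, 185.4]
tool_rot: [-3.141, 0.001, -0.333]
force: [0.4, -0.6, -2.1]
width: 22.4
```

```bash
python3 st.py u; python3 - <<'E'
from h import *
cv2.imwrite("pics/topu.png",get_image("top")[...,::-1])
for n,(x,y,w,h) in(("side",(270,215,55,50)),("top",(355,140,35,50))):
    a=cv2.imread(f"pics/{n}6.png")[y:y+h,x:x+w];b=cv2.imread(f"pics/{n}u.png")[y:y+h,x:x+w]
    d=np.abs(a.astype(int)-b).max(2);print(n,"mean diff",d.mean().round(1))
    print(n,"ecc shift" ,cv2.phaseCorrelate(np.float64(a.mean(2)),np.float64(b.mean(2)),cv2.createHanningWindow((w,h),cv2.CV_64F)))
    for r in d[::2]: print("".join("#" if v>30 else "." for v in r))
E
```

```text
[ 485.9 -356.4  185.4] [-3.141e+00  1.000e-03 -3.330e-01] 22.4 [ 0.36 -0.57 -2.07] [-0.02 -0.04 -0.02]
side (274, 158, 12, 8) 10.0
side mean diff 8.7
side ecc shift ((-0.71128490528951, 0.5355914756771583), 0.8967688984510284)
.........................#...........#.................
........................##...........#.................
........................##.............................
........................###............................
...........#..............#............................
........#...###......#####.............####............
........##..........................................##.
........##..........................................##.
........##.............................................
........##..........................................#..
........##..........................................#..
........#.....................##............#..........
.......................................................
........#..............................................
.......###.............................................
.................................
[... 824 characters left out ...]
###.............
.......................##......#...
...................................
...................................
...................................
...................................
...................................
...................................
...................................
...................................
...................................
...................................
...................................
...................................
...................................
...................................
...................................
...................................
...................................
...................................
```

The difference is a uniform sub-pixel shift, explained by the arm still settling in the first picture. No slip. Lower to just above the rim, then enter slowly.

>>> apply_moves(
  increments=[
    {"tx":0.0,"ty":0.0,"tz":-0.02,"rx":0.0,"ry":0.0,"rz":0.0,"claw":0.01},
    {"tx":0.0,"ty":0.0,"tz":-0.04,"rx":0.0,"ry":0.0,"rz":0.0,"claw":0.01},
    {"tx":0.0,"ty":0.0,"tz":-0.06,"rx":0.0,"ry":0.0,"rz":0.0,"claw":0.01},
    {"tx":0.0,"ty":0.0,"tz":-0.066,"rx":0.0,"ry":0.0,"rz":0.0,"claw":0.01},
    {"tx":0.0,"ty":0.0,"tz":-0.066,"rx":0.0,"ry":0.0,"rz":0.0,"claw":0.01},
    {"tx":0.0,"ty":0.0,"tz":-0.069,"rx":0.0,"ry":0.0,"rz":0.0,"claw":0.01},
    {"tx":0.0,"ty":0.0,"tz":-0.072,"rx":0.0,"ry":0.0,"rz":0.0,"claw":0.01},
    {"tx":0.0,"ty":0.0,"tz":-0.075,"rx":0.0,"ry":0.0,"rz":0.0,"claw":0.01},
    {"tx":0.0,"ty":0.0,"tz":-0.075,"rx":0.0,"ry":0.0,"rz":0.0,"claw":0.01},
  ],
)

```text
clock: 25.8
eef_pos: [486.1, -356.5, 110.9]
tool_rot: [-3.141, 0.0, -0.333]
force: [0.2, 0.3, -1.8]
width: 22.7
```

```bash
python3 st.py v
```

```text
[ 486.1 -356.5  110.9] [-3.141  0.    -0.333] 22.7 [ 0.16  0.34 -1.78] [0.01 0.02 0.03]
side (274, 158, 7, 7) 10.5
```

Edge about 3 mm into the slot with no contact force. Continue down.

>>> apply_moves(
  increments=[
    {"tx":0.0,"ty":0.0,"tz":-0.004,"rx":0.0,"ry":0.0,"rz":0.0,"claw":0.01},
    {"tx":0.0,"ty":0.0,"tz":-0.008,"rx":0.0,"ry":0.0,"rz":0.0,"claw":0.01},
    {"tx":0.0,"ty":0.0,"tz":-0.012,"rx":0.0,"ry":0.0,"rz":0.0,"claw":0.01},
    {"tx":0.0,"ty":0.0,"tz":-0.012,"rx":0.0,"ry":0.0,"rz":0.0,"claw":0.01},
  ],
)

```text
clock: 26.25
eef_pos: [485.6, -356.2, 98.1]
tool_rot: [-3.141, 0.001, -0.333]
force: [-0.1, 0.5, -2.4]
width: 22.8
```

>>> apply_moves(
  increments=[
    {"tx":0.0,"ty":0.0,"tz":-0.008,"rx":0.0,"ry":0.0,"rz":0.0,"claw":0.01},
    {"tx":0.0,"ty":0.0,"tz":-0.016,"rx":0.0,"ry":0.0,"rz":0.0,"claw":0.01},
    {"tx":0.0,"ty":0.0,"tz":-0.024,"rx":0.0,"ry":0.0,"rz":0.0,"claw":0.01},
    {"tx":0.0,"ty":0.0,"tz":-0.032,"rx":0.0,"ry":0.0,"rz":0.0,"claw":0.01},
    {"tx":0.0,"ty":0.0,"tz":-0.032,"rx":0.0,"ry":0.0,"rz":0.0,"claw":0.01},
  ],
)

```text
clock: 26.75
eef_pos: [485.2, -355.8, 65.3]
tool_rot: [-3.141, 0.003, -0.333]
force: [-0.3, 0.5, -2.2]
width: 22.8
```

>>> apply_moves(
  increments=[
    {"tx":0.0,"ty":0.0,"tz":-0.006,"rx":0.0,"ry":0.0,"rz":0.0,"claw":0.01},
    {"tx":0.0,"ty":0.0,"tz":-0.012,"rx":0.0,"ry":0.0,"rz":0.0,"claw":0.01},
    {"tx":0.0,"ty":0.0,"tz":-0.016,"rx":0.0,"ry":0.0,"rz":0.0,"claw":0.01},
    {"tx":0.0,"ty":0.0,"tz":-0.019,"rx":0.0,"ry":0.0,"rz":0.0,"claw":0.01},
    {"tx":0.0,"ty":0.0,"tz":-0.019,"rx":0.0,"ry":0.0,"rz":0.0,"claw":0.01},
  ],
)

```text
clock: 27.25
eef_pos: [485.9, -356.4, 47.5]
tool_rot: [-3.141, 0.001, -0.333]
force: [0.2, -0.2, -2.3]
width: 22.4
```

```bash
python3 st.py w
```

```text
[ 485.9 -356.4   47.5] [-3.141e+00  1.000e-03 -3.330e-01] 22.4 [ 0.2  -0.17 -2.3 ] [ 0.02 -0.02  0.  ]
```

>>> apply_moves(
  increments=[
    {"tx":0.0,"ty":0.0,"tz":-0.0007,"rx":0.0,"ry":0.0,"rz":0.0,"claw":0.01},
    {"tx":0.0,"ty":0.0,"tz":-0.0015,"rx":0.0,"ry":0.0,"rz":0.0,"claw":0.01},
    {"tx":0.0,"ty":0.0,"tz":-0.0015,"rx":0.0,"ry":0.0,"rz":0.0,"claw":0.01},
  ],
)

```text
clock: 27.6
eef_pos: [486.2, -356.7, 46.5]
tool_rot: [3.141, -0.0, -0.333]
force: [0.0, -0.1, -1.1]
width: 22.8
```

```bash
python3 st.py x
```

```text
[ 486.2 -356.7   46.5] [ 3.141 -0.    -0.333] 22.8 [ 0.   -0.12 -1.09] [ 0.02 -0.05 -0.01]
```

Seat just being touched (fz −2.3 → −1.1). A touch lower, then open.

>>> apply_moves(
  increments=[
    {"tx":0.0,"ty":0.0,"tz":-0.0005,"rx":0.0,"ry":0.0,"rz":0.0,"claw":0.01},
    {"tx":0.0,"ty":0.0,"tz":-0.0005,"rx":0.0,"ry":0.0,"rz":0.0,"claw":0.01},
  ],
)

```text
clock: 27.85
eef_pos: [486.2, -356.7, 46.5]
tool_rot: [-3.142, -0.0, -0.333]
force: [-1.5, 2.1, 4.8]
width: 23.1
```

>>> apply_moves(
  increments=[
    {"tx":0.0,"ty":0.0,"tz":0.0,"rx":0.0,"ry":0.0,"rz":0.0,"claw":0.03},
    {"tx":0.0,"ty":0.0,"tz":0.0,"rx":0.0,"ry":0.0,"rz":0.0,"claw":0.04},
    {"tx":0.0,"ty":0.0,"tz":0.0,"rx":0.0,"ry":0.0,"rz":0.0,"claw":0.06},
    {"tx":0.0,"ty":0.0,"tz":0.0,"rx":0.0,"ry":0.0,"rz":0.0,"claw":0.07},
    {"tx":0.0,"ty":0.0,"tz":0.0,"rx":0.0,"ry":0.0,"rz":0.0,"claw":0.07},
    {"tx":0.0,"ty":0.0,"tz":0.0,"rx":0.0,"ry":0.0,"rz":0.0,"claw":0.07},
  ],
)

```text
clock: 28.45
eef_pos: [486.1, -356.6, 45.9]
tool_rot: [-3.142, 0.0, -0.333]
force: [-0.5, -0.1, 0.2]
width: 70.1
```

```bash
python3 st.py y
```

```text
[ 486.1 -356.6   45.9] [-3.142  0.    -0.333] 70.1 [-0.51 -0.07  0.22] [ 0.04  0.05 -0.02]
```

Seated (+4.8 N on the rims) and released. Lift clear straight up and move aside toward the start pose, so that the cameras see everything.

>>> apply_moves(
  increments=[
    {"tx":0.0,"ty":0.0,"tz":0.015,"rx":0.0,"ry":0.0,"rz":0.0,"claw":0.07},
    {"tx":0.0,"ty":0.0,"tz":0.045,"rx":0.0,"ry":0.0,"rz":0.0,"claw":0.07},
    {"tx":0.0,"ty":0.0,"tz":0.09,"rx":0.0,"ry":0.0,"rz":0.0,"claw":0.07},
    {"tx":0.0,"ty":0.0,"tz":0.13,"rx":0.0,"ry":0.0,"rz":0.0,"claw":0.07},
    {"tx":0.0,"ty":0.0,"tz":0.155,"rx":0.0,"ry":0.0,"rz":0.0,"claw":0.07},
    {"tx":-0.04,"ty":-0.03,"tz":0.155,"rx":0.0,"ry":0.0,"rz":0.0,"claw":0.07},
    {"tx":-0.08,"ty":-0.06,"tz":0.155,"rx":0.0,"ry":0.0,"rz":1.0,"claw":0.07},
    {"tx":-0.12,"ty":-0.09,"tz":0.155,"rx":0.0,"ry":0.0,"rz":2.0,"claw":0.07},
    {"tx":-0.16,"ty":-0.12,"tz":0.155,"rx":0.0,"ry":0.0,"rz":3.0,"claw":0.07},
    {"tx":-0.2,"ty":-0.16,"tz":0.155,"rx":0.0,"ry":0.0,"rz":4.0,"claw":0.07},
    {"tx":-0.24,"ty":-0.2,"tz":0.155,"rx":0.0,"ry":0.0,"rz":5.0,"claw":0.07},
    {"tx":-0.28,"ty":-0.25,"tz":0.155,"rx":0.0,"ry":0.0,"rz":6.0,"claw":0.07},
  ],
)

```text
clock: 29.7
eef_pos: [221.3, -586.9, 202.5]
tool_rot: [3.141, 0.0, 0.193]
force: [0.8, -1.0, 0.9]
width: 70.0
```

>>> apply_moves(
  increments=[
    {"tx":0.0,"ty":0.0,"tz":0.0,"rx":0.0,"ry":0.0,"rz":1.22,"claw":0.07},
    {"tx":-0.016,"ty":-0.015,"tz":0.0,"rx":0.0,"ry":0.0,"rz":1.22,"claw":0.07},
    {"tx":-0.016,"ty":-0.015,"tz":0.0,"rx":0.0,"ry":0.0,"rz":1.22,"claw":0.07},
  ],
)

```text
clock: 30.0
eef_pos: [203.7, -603.0, 201.9]
tool_rot: [3.14, 0.003, 0.292]
force: [-0.6, 1.0, 0.1]
width: 69.6
```

```bash
python3 st.py z; python3 - <<'E'
from h import *
cv2.imwrite("pics/topz.png",get_image("top")[...,::-1])
def blobs(f,lo,hi,roi,a0=8):
    I=cv2.imread(f);m=cv2.inRange(cv2.cvtColor(I,cv2.COLOR_BGR2HSV),lo,hi);x,y,w,h=roi
    k=np.zeros_like(m);k[y:y+h,x:x+w]=m[y:y+h,x:x+w]
    ys,xs=np.nonzero(k);r=cv2.minAreaRect(np.float32(np.c_[xs,ys]));return np.round(r[0],1),np.round(r[1],1),round(r[2],1),len(xs)
for t in("0","z"):
    print("handle top",blobs(f"pics/top{t}.png",(3,120,30),(14,255,190),(355,150,40,50)),"side",blobs(f"pics/side{t}.png",(3,120,30),(14,255,190),(270,255,60,25)))
    print("blue top",blobs(f"pics/top{t}.png",(105,120,60),(125,255,255),(190,100,70,105)),"red",blobs(f"pics/top{t}.png",(170,120,60),(180,255,255),(265,110,65,50)))
# change map between start and now, outside arm and lane
for n in("top","side"):
    d=(cv2.absdiff(cv2.imread(f"pics/{n}0.png"),cv2.imread(f"pics/{n}z.png")).max(2)>45).astype(np.uint8)
    for k in cv2.findContours(d,0,2)[0]:
        if cv2.contourArea(k)>6: print(n,"changed",cv2.boundingRect(k))
I=cv2.imread("pics/topz.png");hs=cv2.cvtColor(I,cv2.COLOR_BGR2HSV);m=cv2.inRange(hs,(105,120,60),(125,255,255))
ys,xs=np.nonzero(m[100:205,190:260]);P=plane("top",np.c_[xs+190,ys+100],90);print("tube blue x,y range at z90",P.min(0),P.max(0))
E
```

```text
[ 203.7 -603.   201.9] [3.14e+00 3.00e-03 2.92e-01] 69.6 [-0.61  1.02  0.13] [-0.02  0.02  0.  ]
side (286, 176, 15, 11) 97.0
side (274, 158, 12, 7) 10.0
handle top (array([375.2, 174.6]), array([ 7.3, 37. ]), 16.5, 267) side (array([298. , 266.4]), array([38.2,  7.5]), 2.2, 116)
blue top (array([225.2, 183.5]), array([18.2, 45.2]), 85.4, 257) red (array([296.6, 145.3]), array([46.1, 11.6]), 3.7, 5)
handle top (array([374.7, 174.4]), array([ 7.5, 37.1]), 16.7, 275) side (array([298., 266.]), array([ 8., 38.]), 90.0, 119)
blue top (array([221.3, 141.9]), array([19.2, 45. ]), 85.5, 187) red (array([297.4, 139.2]), array([10.7, 45.6]), 74.7, 4)
top changed (434, 360, 13, 24)
top changed (414, 349, 69, 8)
top changed (318, 349, 14, 35)
top changed (306, 336, 11, 2)
top changed (496, 333, 5, 8)
top changed (503, 326, 9, 18)
top changed (427, 324, 66, 29)
top changed (346, 302, 166, 39)
top changed (477, 276, 35, 16)
top changed (347, 267, 161, 54)
top changed (312, 261, 94, 40)
top changed (430, 245, 51, 25)
top changed (491, 238, 21, 29)
top changed (203, 172, 47, 23)
top changed (217, 1
[... 414 characters left out ...]
)
side changed (174, 195, 9, 18)
side changed (180, 193, 11, 29)
side changed (286, 185, 11, 4)
side changed (172, 178, 37, 20)
side changed (203, 176, 9, 15)
side changed (278, 174, 6, 9)
side changed (169, 174, 7, 13)
side changed (242, 166, 26, 33)
side changed (279, 164, 21, 17)
side changed (273, 157, 12, 11)
side changed (173, 113, 58, 103)
side changed (114, 95, 96, 239)
side changed (157, 94, 15, 20)
side changed (114, 68, 43, 26)
side changed (128, 18, 22, 46)
side changed (78, 18, 10, 30)
side changed (94, 10, 20, 65)
side changed (80, 2, 15, 41)
side changed (90, 0, 50, 14)
tube blue x,y range at z90 [568.69714362  44.12296192  90.        ] [634.19212989 185.18934823  90.        ]
```

The handle is back within 0.5 px of its starting place in both views, and the tube is steady behind the catch. The only other changes in the pictures are the arm and its shadow. Handing in.

```bash
python3 -c "from cell import *;print(finish_job())"
```

```text
the job is handed in; nothing more can be done
None
```

I handed the job in at about 30 s of the 70 s allowed. The blue-capped tube is held behind the catch, and the scraper hangs back in its stand.

- **Rolling:** I pushed the tube with the blade only, at about 1–1.5 N, and it hopped over the catch. I felt it come home when the force rose from 4 to 7.1 N, then eased off slowly so it settled back on the catch.
- **Last checks:**
  - The tube is at the same pixel as when it first came to rest.
  - The scraper handle is within 0.5 px of its starting place in both views; the stand pushed back with +4.8 N as it seated.
  - Apart from the tube, only the arm and its shadow had changed in the pictures.
- **Disagreements:**
  - The camera showed the fingertips about 25 mm higher than the reported TCP, so I set the grasp height from the handle in the images.
  - The side camera placed the scraper about 6 mm off the top view.
  - The first move was refused over its format and moved nothing.
  - I had used all 12 picture views before the push, so later checks are measured from images and forces, not seen by eye.

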